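# Close up the three split lapping blocks

### The job

Lay the loose nickel valve in the groove of the brass block on the slide, then take the pile of caps apart and set every cap back over the valve on its own lower half - brass on brass, copper on copper, iron on iron - centred, square and sitting flat, so that all three blocks end up closed. Set things down rather than dropping them, and leave the micrometer and the tuning crook where they lie.

Things in the scene. Friction and masses are not known exactly. Their poses are not given: they have to be found in the camera images.
- brass_cap_mid (a point): Centre of the loose yellow brass cap, upper half of the brass lapping block: 46 mm long (x), 46 wide (y), 30 high (z), with a slot along x below, 23 mm wide, 17 deep. Underside 15 mm below this point; grip its flat +y and -y sides. 380 g. Starts at the top of the pile, on the copper cap. Either way round fits.
- copper_cap_mid (a point): Centre of the loose reddish copper cap, upper half of the copper lapping block: 54 mm long (x), 56 wide (y), 32 high (z), with a slot along x below, 28 mm wide, 20.5 deep. Underside 16 mm below this point; grip its flat +y and -y sides. 580 g. Starts at the middle of the pile, on the iron cap. Either way round fits.
- iron_cap_mid (a point): Centre of the loose near-black cast iron cap, upper half of the iron lapping block: 62 mm long (x), 66 wide (y), 36 high (z), with a slot along x below, 33 mm wide, 24 deep. Underside 18 mm below this point; grip its flat +y and -y sides. 700 g. Starts at the bottom of the pile, on the bench. Either way round fits.
- copper_seat (a point): Centre of the flat joint face of the reddish copper lower half: block 54 mm (x) by 56 (y) fixed to the bench, face 40 mm up, z up, low feet at +-y. A fixed 23 mm nickel valve lies in it along x, top 17 mm above this point, 78 mm long plus a 30 mm stem at +x. Its cap sits over the valve, underside on this face, cap centre 16 mm above this point, x along x.
- iron_seat (a point): Centre of the flat joint face of the near-black cast iron lower half: block 62 mm (x) by 66 (y) fixed to the bench, face 40 mm up, z up, low feet at +-y. A fixed 28 mm nickel valve lies in it along x, top 21 mm above this point, 86 mm long plus a 30 mm stem at +x. Its cap sits over the valve, underside on this face, cap centre 18 mm above this point, x along x.
- brass_seat (a point): Centre of the flat joint face of the yellow brass slotted block, 46 x 46 mm, z up, 50 mm over the bench, that glides (5 N stiff) along x on a dovetail slide 300 x 78 mm. A valve in its shallow vee groove along x has its axis 5 mm above this point. The cap sits over the valve, underside on this face, cap centre 15 mm above this point, x along x.
- valve_mid (a point): Centre of the loose nickel valve's tube: 18 mm in diameter, 70 mm long along x, thin stem and button on to +65 mm at +x; 110 g. It starts level, axis 36 mm over the bench, in a green rest: two vee supports, 28 mm wide, at x = +-26 mm, 9 mm thick, tops 3.5 mm below the axis; open 30 mm down between them. May lie in the block either way round.
- micrometer_mid (a point): Middle of a blued steel outside micrometer lying flat on the bench, about 140 x 55 mm and 18 mm high (frame towards -x and -y, thimble to +x). A bystander.
- crook_mid (a point): Middle of a gold lacquered tuning slide crook, a U of 13 mm tube lying flat on the bench, about 65 mm wide (x), 110 mm long (y), 15 mm high. A bystander.

How it is judged:
By the outcome, as a careful person would: the job done as asked, in the order asked, and still so for the second after the job is handed in, with the robot touching nothing.
It also fails if it takes over 115 s, if anything falls off the work surface, if the arm or the gripper's body presses on something with over 40 N, if the wrist force passes 120 N, or if a joint passes its speed limit or range.

### The arm

A 6-joint arm with a two-finger parallel gripper is mounted at the origin on the work surface. World frame = base frame: x ahead of the robot, y to its left, z up, the work surface at z = 0. Lengths are in mm, angles in rad, forces in N, time in s.
With the tool pointing down it reaches from about 300 to 775 mm from the base axis. Payload 14.6 kg.
Tool frame: the origin (TCP) lies between the finger pads; the fingertips stand 8 mm ahead of it and the grasp point (between the pads) lies 11 mm behind it; z points along the fingers, y is the direction in which the jaws open and shut (so a half turn about z gives the same grasp; the last joint's range is limited). The gripper opens to 94 mm and grips with 3 to 60 N. Pads are 16 mm wide; open, the fingers measure 119 mm over their backs; the gripper's body (75 mm by 177 mm) begins 78 mm behind the grasp point.
Start: joints at [1.099, 0.3, 1.521, -0, 1.321, -0.067], TCP at [216.606, 505.541, 213.446] pointing down, gripper open.
Joint ranges: [-3.03, 3.03], [-0.79, 2.21], [0.23, 2.52], [-1.04, 4.18], [0, 3.07], [-2.55, 2.55]. Speed limits (rad/s): [2.22, 2.22, 2.57, 3.14, 3.14, 3.14].

### API

Orientations are given as [roll, pitch, yaw] about the fixed x, y, z axes, in that order (R = Rz(yaw) Ry(pitch) Rx(roll)).
In Python, from cell import manip, cams, models gives the robot as it stands. The module is installed in compiled form; this text tells all that it offers.
- The arm moves only by the shell command python3 -m pendant 'ROWS' [OPENING] [FORCE]. ROWS is JSON, a list that holds one entry, the list of rows, each a list of 4 numbers: the shift along the tool's x, y, z in cm, then the turn about the tool's z in rad. In form: [[[x, y, z, roll], ...]]. A call has 1 to 5 rows; each row is the pose to reach, as a shift and turn from the pose commanded when the call began, along the tool's axes at that moment; what a row does not reach only later rows make up. A row lasts 1/10 s, in which the tool goes at most 50 mm and 8.59 degrees, less where a joint would pass 70% of its speed; a pose out of reach is approached as far as the arm can. A call with a gripper value outside its range is refused whole. OPENING is the opening, from -1 (shut) to 1 (fully open), so that 0 is half open, set as the call begins (- or left out, the last holds). The fingers move at their own pace and stop on an object; FORCE is the grip in N (left out, the last holds). Time passes only in rows, so rows that repeat a pose let the fingers close. It gives the time, the measured TCP pose, the force and the opening at its end, in the units of the state.
- manip.read_state(): the state, without advancing time (a new reading comes with each control period).
- cams.camera(name): name is "scene" or "top" or "wrist"; returns a dict with "frame" (400x640x3 uint8, red, green, blue), "K" (3x3 intrinsics, pixels), "pose" (4x4, takes a point from camera to world coordinates). Camera axes: x right, y down, z forward; pixel columns grow to the right and rows downward; lengths in mm; the calibration is good to about 2 mm. A picture is of the moment at which its call begins. There is no depth.
- manip.sign_off(): hands the job in, once; it reports no verdict.
Trained networks look in the newest picture that a camera, given by its name, has taken for a name from the list of things; names that differ only in an ending like _2 or _b are one class to them, and where a whole thing is asked for, a point or a joint stands for the part that bears it (a point fixed in the world has none). Each returns a list of dicts, best first, with "score" (0 to 1); they miss things now and then, are a little off and sometimes report something else, mostly with a low value. They report only what shows in the picture. A call takes as long as a camera call.
- models.regions_of(camera, name): "pixels" (400x640 bool, what is visible of it) and "point" ([column, row] in pixels, amid what is visible of it).
The state is a dict: "clock": time; "joints": joint angles; "qd": joint speeds; "effort": joint torques, N m; "eef_pos": TCP position; "eef_rot": TCP orientation; "wrist_force": force on the tool from outside, world axes, zero at the start; "moment": the same for the moment, N m; "finger_gap": finger opening in mm.
Only numpy, scipy, OpenCV 4.12 (cv2) and the standard library are available. Lean on these libraries where they do the work, as an engineer would, in place of code of your own. Each camera call takes 0.05 s, during which the arm holds its last target.

## Working session

There is one attempt and no reset: what is moved stays moved. The work goes in short steps, Python scripts to look and compute and a shell command to move; the robot and the scene stay as the last step left them, time stands still between calls to the robot, and variables do not carry over. Pictures are saved under pics/ and viewed, and the job is handed in when it is done.

```bash
mkdir -p pics; ls; cat > h.py <<'E'
import numpy as np, cv2
from cell import manip, cams, models
def snap(n,f):
    c=cams.camera(n); cv2.imwrite('pics/'+f,c['frame'][:,:,::-1]); return c
def ray(c,uv):
    K=np.array(c['K']);P=np.array(c['pose'])
    d=P[:3,:3]@np.linalg.inv(K)@np.array([uv[0],uv[1],1.0]); return P[:3,3],d
def at_z(c,uv,z):
    o,d=ray(c,uv); return o+d*(z-o[2])/d[2]
def proj(c,p):
    K=np.array(c['K']);P=np.array(c['pose'])
    q=P[:3,:3].T@(np.array(p,float)-P[:3,3]); q=K@q; return q[:2]/q[2]
E
python3 - <<'E'
from h import *
for n in ['scene','top','wrist']:
    c=snap(n,n+'0.png'); print(n,np.array(c['K']).round(1).tolist(),np.array(c['pose']).round(3).tolist())
    for t in ['brass_cap_mid','copper_cap_mid','iron_cap_mid','copper_seat','iron_seat','brass_seat','valve_mid','micrometer_mid','crook_mid']:
        r=models.regions_of(n,t); print(n,t,[(round(x['score'],2),np.round(x['point']).tolist(),int(x['pixels'].sum())) for x in r[:2]])
print(manip.read_state())
E
```

```text
pics
scene [[482.7, 0.0, 321.6], [0.0, 482.7, 196.7], [0.0, 0.0, 1.0]] [[-0.634, 0.464, -0.619, 1385.812], [0.773, 0.393, -0.498, 675.172], [0.012, -0.794, -0.608, 888.148], [0.0, 0.0, 0.0, 1.0]]
scene brass_cap_mid []
scene copper_cap_mid [(0.52, [314.0, 168.0], 187)]
scene iron_cap_mid [(0.71, [313.0, 178.0], 275)]
scene copper_seat [(0.59, [440.0, 246.0], 903)]
scene iron_seat [(0.95, [263.0, 157.0], 621)]
scene brass_seat [(0.8, [313.0, 234.0], 473)]
scene valve_mid [(0.66, [374.0, 207.0], 145)]
scene micrometer_mid [(0.69, [202.0, 183.0], 277)]
scene crook_mid []
top [[456.6, 0.0, 317.3], [0.0, 456.6, 190.9], [0.0, 0.0, 1.0]] [[0.017, -0.985, 0.173, 373.564], [-1.0, -0.018, -0.005, 5.814], [0.008, -0.173, -0.985, 1190.571], [0.0, 0.0, 0.0, 1.0]]
top brass_cap_mid [(0.85, [374.0, 243.0], 419), (0.69, [356.0, 254.0], 158)]
top copper_cap_mid [(0.43, [360.0, 246.0], 189)]
top iron_cap_mid [(0.59, [357.0, 255.0], 138)]
top copper_seat [(0.74, [186.0, 228.0], 899)]
top iron_seat [(0.7, [440.0, 237.0], 1121), (0.16, [374.0, 240.0], 407)]
top brass_seat [(0.68, [292.0, 160.0], 502), (0
[... 608 characters left out ...]
wrist crook_mid []
{'clock': 1.5, 'joints': array([ 1.09938091e+00,  2.99907095e-01,  1.52103387e+00, -6.87104729e-06,
        1.32069584e+00, -6.66099660e-02]), 'qd': array([ 9.90311850e-05, -2.14493650e-05,  7.31010671e-04,  6.52120422e-04,
       -7.10205462e-04,  6.36552883e-04]), 'effort': array([-5.22019855e-04, -5.31661320e+01, -3.52916515e+01,  7.08295964e-02,
        2.12992035e-02, -3.64788860e-06]), 'eef_pos': array([216.61094693, 505.52413304, 213.42734514]), 'eef_rot': array([-3.14154815e+00,  3.70333216e-06,  2.73678891e+00]), 'wrist_force': array([ 0.56857642,  0.25397761, -0.32055846]), 'moment': array([ 0.02984759, -0.05357474,  0.01442969]), 'finger_gap': 93.94425501984998}
```

```bash
python3 - <<'E'
import cv2
t=cv2.imread('pics/top0.png');cv2.imwrite('pics/top0c.png',cv2.resize(t[110:310,130:530],None,fx=2,fy=2,interpolation=cv2.INTER_CUBIC))
t=cv2.imread('pics/scene0.png');cv2.imwrite('pics/scene0c.png',cv2.resize(t[90:320,160:520],None,fx=2.2,fy=2.2,interpolation=cv2.INTER_CUBIC))
E
```

```text
(no output)
```

View pics/top0c.png

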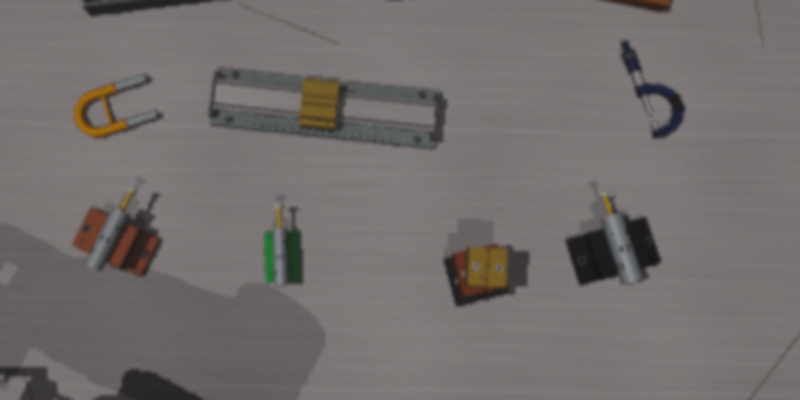

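View pics/scene0c.png

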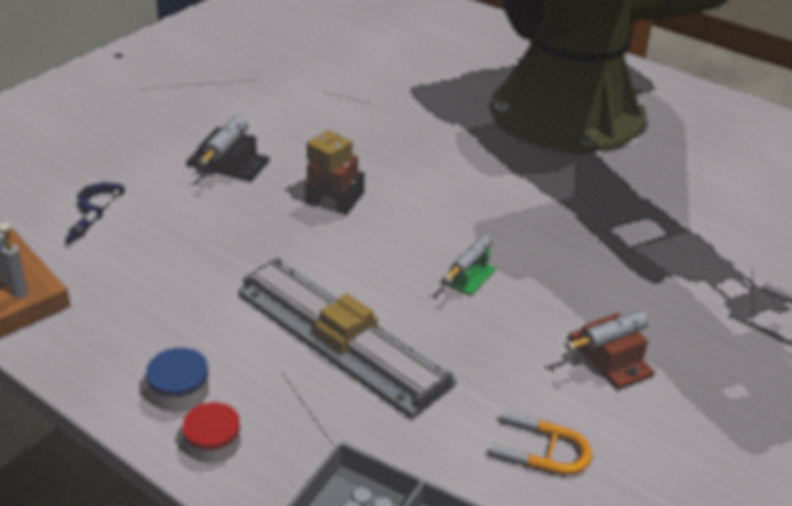

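View pics/wrist0.png

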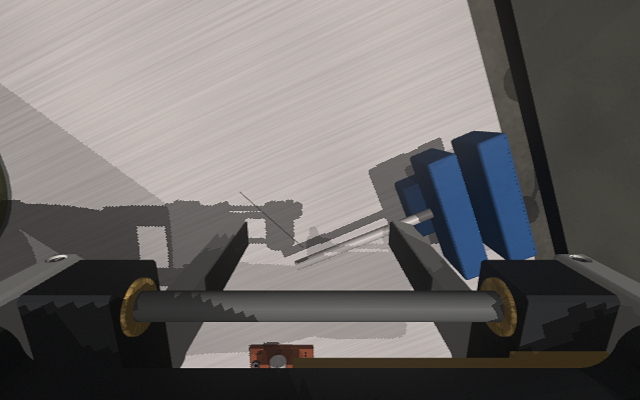

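```bash
cat >> h.py <<'E'
def goto(x,y,z,yaw=None):
    """print the rows values (cm, rad) from commanded/measured pose to target"""
    s=manip.read_state(); p=s['eef_pos']; y0=s['eef_rot'][2]
    d=np.array([x,y,z])-p
    tx=np.array([np.cos(y0),np.sin(y0)]);ty=np.array([np.sin(y0),-np.cos(y0)])
    r=0 if yaw is None else (y0-yaw+np.pi/2)%np.pi-np.pi/2
    print('clock %.2f pos %s yaw %.4f | move cm: x %.3f y %.3f z %.3f roll %.4f'%(s['clock'],p.round(1),y0,d[:2]@tx/10,d[:2]@ty/10,-d[2]/10,r),'F',s['wrist_force'].round(1),'gap %.1f'%s['finger_gap'],'j6 %.2f'%s['joints'][5])
E
python3 - <<'E'
from h import *
c=cams.camera('top')
def pt(u,v,z): return at_z(c,[130+u/2,110+v/2],z).round(0)
print('stack',pt(488,267,98),'valve',pt(281,258,36),pt(280,200,36))
print('brass seat',pt(321,103,50),'slide ends',pt(213,97,20),pt(440,118,20))
print('copper seat',pt(117,240,50),'ax',pt(97,268,50),pt(125,205,50))
print('iron seat',pt(614,248,50), pt(628,282,50),pt(608,210,50))
print('crook',pt(120,105,8),'mic',pt(652,88,9))
goto(373,33,250)
E
```

```text
stack [ 440. -137.   98.] valve [451. 116.  36.] [524. 120.  36.]
brass seat [649.  70.  50.] slide ends [661. 214.  20.] [639. -85.  20.]
copper seat [469. 319.  50.] ax [433. 342.  50.] [513. 312.  50.]
iron seat [ 470. -301.   50.] [ 428. -317.   50.] [ 517. -295.   50.]
crook [651. 339.   8.] mic [ 688. -369.    9.]
clock 1.55 pos [216.6 505.5 213.4] yaw 2.7368 | move cm: x -32.986 y -37.277 z -3.657 roll 0.0000 F [-0.7 -0.6 -0.6] gap 93.8 j6 -0.07
```

```bash
python3 -c "
from h import *
goto(452,116,200,3.19)"
```

```text
clock 1.55 pos [216.6 505.5 213.4] yaw 2.7368 | move cm: x -36.979 y -26.536 z 1.343 roll -0.4532 F [-0.7 -0.6 -0.6] gap 93.8 j6 -0.07
```

```bash
python3 -m pendant '[[[-4,-2.9,0.1,-0.09],[-8,-5.8,0.2,-0.18],[-12,-8.6,0.4,-0.27],[-16,-11.5,0.6,-0.36],[-20,-14.3,0.8,-0.45]]]'; python3 -c "
from h import *
goto(452,116,200,3.19)"
```

```text
clock: 2.05
eef_pos: [344.7, 293.6, 205.6]
eef_rot: [3.141, 0.0, -3.092]
wrist_force: [1.5, 0.3, 0.4]
finger_gap: 94.0
clock 2.05 pos [344.7 293.6 205.6] yaw -3.0924 | move cm: x -9.842 y -18.265 z 0.561 roll 0.0008 F [1.5 0.3 0.4] gap 94.0 j6 -1.00
```

```bash
python3 -m pendant '[[[-2.3,-4.2,0.1,0],[-4.6,-8.4,0.3,0],[-6.9,-12.6,0.4,0],[-9.2,-16.8,0.6,0],[-9.3,-17.1,0.6,0]]]' 0.2; python3 -c "
from h import *
c=snap('wrist','w1.png')
for t in ['valve_mid']:
  print([(x['score'],x['point']) for x in models.regions_of('wrist',t)])
goto(452,116,200,3.19)"
```

```text
clock: 2.55
eef_pos: [446.5, 125.0, 199.2]
eef_rot: [-3.141, 0.0, -3.101]
wrist_force: [1.3, 0.2, -0.3]
finger_gap: 58.0
[(0.87, [314.8, 186.3])]
clock 2.65 pos [445.  127.9 199.4] yaw -3.0987 | move cm: x -0.649 y -1.222 z -0.064 roll -0.0055 F [-0.2 -0.1 -0.3] gap 56.4 j6 -1.41
```

View pics/w1.png

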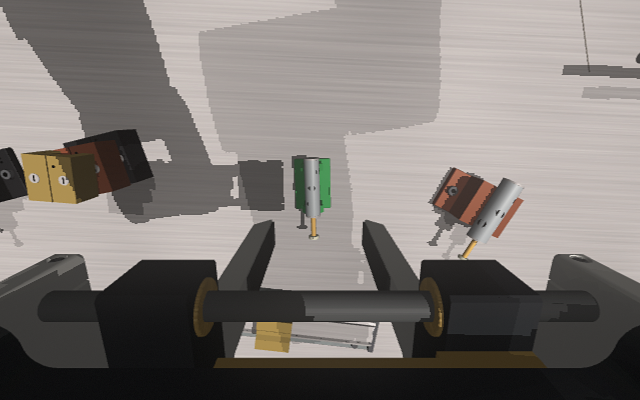

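```bash
cat >> h.py <<'E'
def crop(src,dst,u0,v0,u1,v1,k):
    t=cv2.imread('pics/'+src); o=cv2.resize(t[v0:v1,u0:u1],None,fx=k,fy=k,interpolation=cv2.INTER_CUBIC)
    for u in range((u0+9)//10*10,u1,10): cv2.line(o,(int((u-u0+.5)*k),0),(int((u-u0+.5)*k),4 if u%50 else 12),(0,0,255),1)
    for v in range((v0+9)//10*10,v1,10): cv2.line(o,(0,int((v-v0+.5)*k)),(4 if v%50 else 12,int((v-v0+.5)*k)),(0,0,255),1)
    cv2.imwrite('pics/'+dst,o)
E
python3 - <<'E'
from h import *
crop('w1.png','w1c.png',280,145,350,245,6)
c=snap('wrist','w2.png')
r=models.regions_of('wrist','valve_mid')[0]; m=r['pixels']
for v in range(150,245,4):
    u=np.where(m[v])[0]
    if len(u): print(v,u.min(),u.max(),end=' | ')
goto(0,0,0)
E
```

```text
162 302 315 | 166 303 315 | 170 303 314 | 174 303 314 | 178 303 315 | 182 303 315 | 186 303 317 | 190 304 317 | 194 304 317 | 198 304 317 | 202 304 317 | 206 304 317 | 210 304 317 | 214 304 317 | 218 307 315 | 222 310 312 | 226 310 313 | 230 309 313 | 234 308 314 | 238 307 316 | clock 2.75 pos [444.4 129.4 199.5] yaw -3.0959 | move cm: x 44.985 y -10.895 z 19.951 roll 0.0000 F [0.3 0.3 0.2] gap 56.6 j6 -1.41
```

View pics/w1c.png

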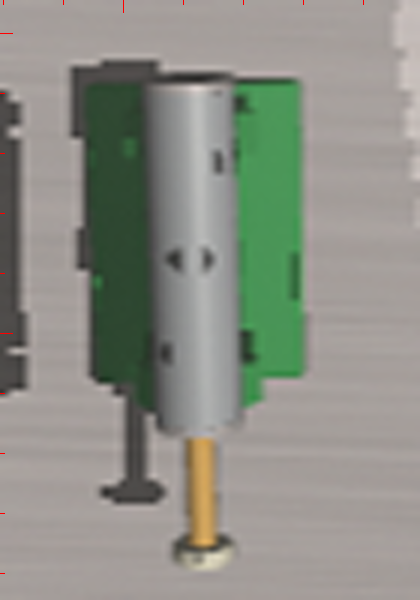

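```bash
python3 - <<'E'
from h import *
c=snap('wrist','w3.png')
m=models.regions_of('wrist','valve_mid')[0]['pixels']
L=[];
for v in range(166,214,2):
    u=np.where(m[v])[0]; L.append(at_z(c,[(u.min()+u.max())/2,v],36)[:2])
L=np.array(L); k=np.polyfit(L[:,0],L[:,1],1); print('axis y=%.4f x+%.2f ang %.4f'%(k[0],k[1],np.arctan(k[0])), 'y@452',np.polyval(k,452))
cv2.imwrite('pics/w3m.png',(m*255).astype(np.uint8))
vs=np.where(m.any(1))[0];print(vs.min(),vs.max())
crop('w3.png','w3c.png',280,145,350,245,6)
for p in [(418,0),(453,0),(488,0)]:
    print(proj(c,[p[0],np.polyval(k,p[0]),45]).round(1),end=' ')
for p in [(418,0),(518,0)]: print(proj(c,[p[0],np.polyval(k,p[0]),36]).round(1),end=' ')
goto(452,116,200,3.19)
E
```

```text
axis y=0.0746 x+84.78 ang 0.0745 y@452 118.50362202058392
159 240
[306.9 162.5] [308.  192.5] [309.1 220.9] [307.2 161.4] [310.2 241.1] clock 2.85 pos [444.3 129.8 199.6] yaw -3.0947 | move cm: x -0.701 y -1.412 z -0.042 roll -0.0015 F [ 0.3 -0.   0.2] gap 56.4 j6 -1.41
```

View pics/w3c.png

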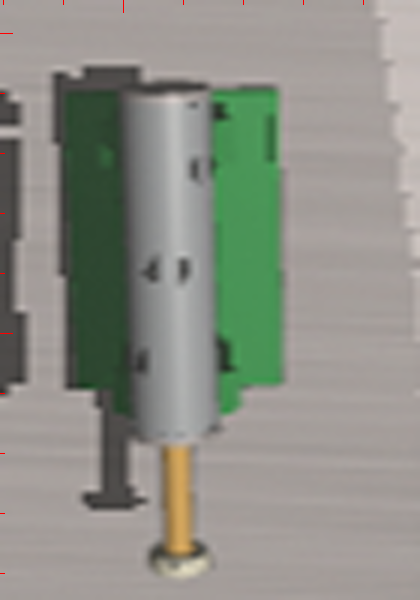

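```bash
python3 -c "
from h import *
goto(450,118.4,40,-3.067)"
```

```text
clock 2.85 pos [444.3 129.8 199.6] yaw -3.0947 | move cm: x -0.513 y -1.162 z 15.958 roll -0.0277 F [ 0.3 -0.   0.2] gap 56.4 j6 -1.41
```

```bash
python3 -m pendant '[[[-0.5,-1.16,3,-0.028],[-0.5,-1.16,6.5,-0.028],[-0.5,-1.16,9,-0.028],[-0.5,-1.16,11,-0.028],[-0.5,-1.16,11,-0.028]]]'; python3 -m pendant '[[[0,0,0,0]]]'; python3 -c "
from h import *
c=snap('wrist','w4.png')
goto(450,118.4,40,-3.067)"
```

```text
clock: 3.35
eef_pos: [448.8, 118.0, 87.5]
eef_rot: [-3.141, -0.004, -3.067]
wrist_force: [0.1, 0.3, 0.5]
finger_gap: 56.3
clock: 3.45
eef_pos: [450.3, 118.1, 90.1]
eef_rot: [3.142, 0.0, -3.067]
wrist_force: [0.3, 0.2, 0.7]
finger_gap: 56.0
clock 3.50 pos [450.7 118.   90.6] yaw -3.0674 | move cm: x 0.063 y 0.049 z 5.058 roll -0.0004 F [-0.5 -0.6 -0.6] gap 56.8 j6 -1.47
```

View pics/w4.png

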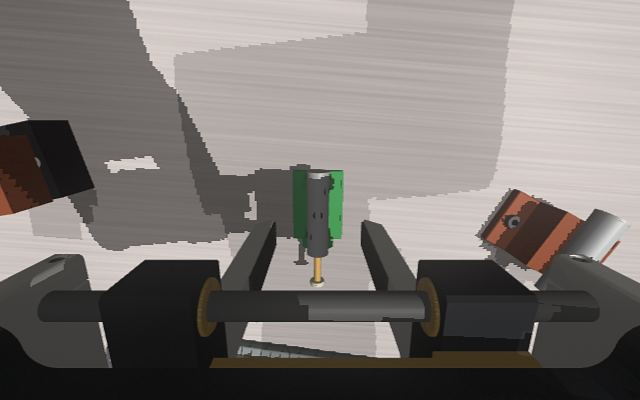

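```bash
python3 -m pendant '[[[0.05,0.05,2,0],[0.05,0.05,4,0],[0.05,0.05,5.05,0],[0.05,0.05,5.05,0],[0.05,0.05,5.05,0]]]'; python3 -m pendant '[[[0,0,0,0],[0,0,0,0],[0,0,0,0],[0,0,0,0],[0,0,0,0]]]' -1 25;  python3 -c "
from h import *
c=snap('wrist','w5.png')
goto(450,118.4,40,-3.067)"
```

```text
clock: 4.0
eef_pos: [450.3, 118.0, 39.9]
eef_rot: [3.141, 0.001, -3.068]
wrist_force: [-0.4, 0.2, 0.1]
finger_gap: 56.3
clock: 4.5
eef_pos: [449.8, 117.8, 39.0]
eef_rot: [3.142, 0.0, -3.068]
wrist_force: [0.8, -1.1, 0.8]
finger_gap: 19.8
clock 4.55 pos [449.8 117.6  39. ] yaw -3.0683 | move cm: x -0.028 y 0.080 z -0.097 roll -0.0013 F [-0.6 -3.6  2.7] gap 17.6 j6 -1.47
```

View pics/w5.png

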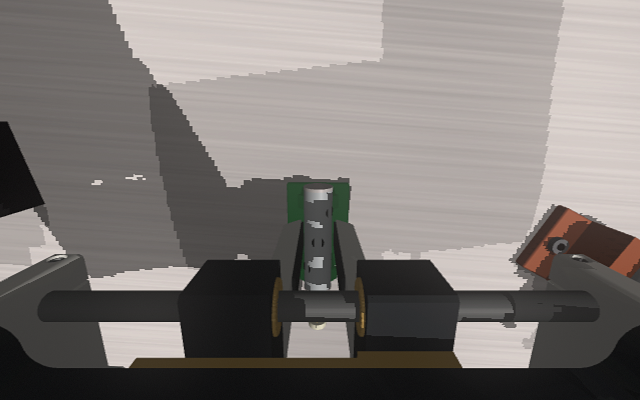

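```bash
python3 -m pendant '[[[0,0,0,0],[0,0,-0.1,0],[0,0,-0.2,0]]]' -0.4 25;python3 -m pendant '[[[0,0,0,0],[0,0,0,0],[0,0,0,0],[0,0,0,0]]]' -1 25;  python3 -c "
from h import *
goto(450,118.4,40,-3.067)"; python3 -m pendant '[[[0,0,-1,0],[0,0,-4,0],[0,0,-8,0],[0,0,-12,0],[0,0,-14,0]]]'; python3 -c "
from h import *
goto(625,65,180,1.497)"
```

```text
clock: 4.85
eef_pos: [449.7, 117.9, 41.0]
eef_rot: [3.141, -0.0, -3.068]
wrist_force: [-0.4, -0.7, 0.5]
finger_gap: 27.8
clock: 5.25
eef_pos: [449.8, 117.6, 41.0]
eef_rot: [-3.141, 0.0, -3.068]
wrist_force: [-0.1, -4.7, 2.0]
finger_gap: 17.1
clock 5.25 pos [449.8 117.6  41. ] yaw -3.0684 | move cm: x -0.025 y 0.083 z 0.102 roll -0.0014 F [-0.1 -4.7  2. ] gap 17.1 j6 -1.47
clock: 5.75
eef_pos: [450.3, 118.3, 184.8]
eef_rot: [3.141, 0.004, -3.068]
wrist_force: [0.3, -0.4, -1.5]
finger_gap: 17.0
clock 5.75 pos [450.3 118.3 184.8] yaw -3.0681 | move cm: x -17.027 y -6.593 z 0.482 roll -1.4236 F [ 0.3 -0.4 -1.5] gap 17.0 j6 -1.47
```

```bash
python3 -c "
from h import *
goto(645,10,170)"
```

```text
clock 5.75 pos [450.3 118.3 184.8] yaw -3.0681 | move cm: x -18.618 y -12.225 z 1.482 roll 0.0000 F [ 0.3 -0.4 -1.5] gap 17.0 j6 -1.47
```

```bash
python3 -m pendant '[[[-2,-1.3,0,0.14],[-4.5,-3,0,0.28],[-7,-4.5,0,0.42],[-9.5,-6.2,0,0.56],[-12,-7.9,0,0.7]]]' ; python3 -c "
from h import *
goto(645,10,170)"
```

```text
clock: 6.25
eef_pos: [576.0, 47.5, 181.5]
eef_rot: [3.141, -0.0, 2.509]
wrist_force: [-0.5, 0.7, -1.3]
finger_gap: 17.1
clock 6.25 pos [576.   47.5 181.5] yaw 2.5092 | move cm: x -7.780 y 1.056 z 1.150 roll 0.0000 F [-0.5  0.7 -1.3] gap 17.1 j6 -0.92
```

```bash
python3 -m pendant '[[[-2,0.2,0.3,0.14],[-4,0.4,0.6,0.28],[-6,0.6,1,0.42],[-7.5,1,1,0.56],[-7.7,1,1,0.7]]]' ; python3 -m pendant '[[[0,0,0,0.14],[0,0,0,0.28],[0,0,0,0.3],[0,0,0,0.3],[0,0,0,0.3]]]' ; python3 -c "
from h import *
c=snap('wrist','w6.png')
r=models.regions_of('wrist','brass_seat');print([(x['score'],x['point']) for x in r])
goto(645,10,170)"
```

```text
clock: 6.75
eef_pos: [644.2, 10.3, 170.9]
eef_rot: [-3.141, -0.001, 1.808]
wrist_force: [-0.8, 0.6, -1.4]
finger_gap: 17.4
clock: 7.25
eef_pos: [643.4, 10.9, 171.2]
eef_rot: [3.142, -0.0, 1.518]
wrist_force: [0.4, 0.4, 0.2]
finger_gap: 17.3
[(0.85, [320.5, 127.8])]
clock 7.35 pos [643.4  10.8 171.1] yaw 1.5169 | move cm: x -0.071 y 0.165 z 0.109 roll 0.0000 F [ 0.5 -0.4 -0.7] gap 17.3 j6 0.01
```

View pics/w6.png

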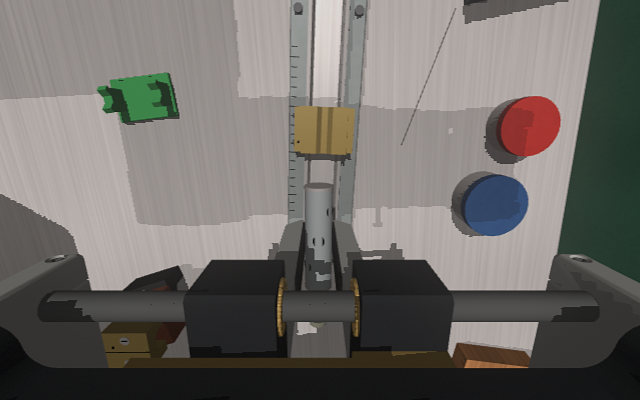

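```bash
python3 -c "
from h import *
crop('w6.png','w6c.png',270,85,380,205,5)"
```

```text
(no output)
```

View pics/w6c.png

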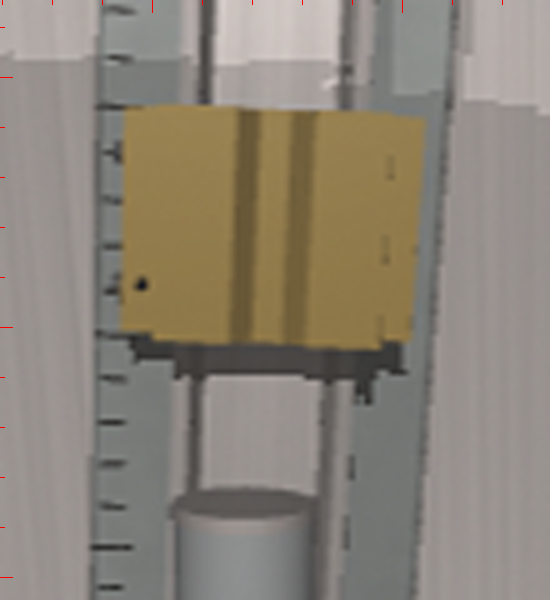

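```bash
cat >> h.py <<'E'
def quad(c,px,z):
    """corners TL TR BR BL -> centre, angle of the TL-TR edge and TL->BL edge"""
    P=np.array([at_z(c,q,z)[:2] for q in px]); 
    e1=(P[1]-P[0])+(P[2]-P[3]); e2=(P[0]-P[3])+(P[1]-P[2])
    print('centre',P.mean(0).round(1),'w %.1f h %.1f'%(np.linalg.norm(e1)/2,np.linalg.norm(e2)/2),'ang right %.4f ang up %.4f'%(np.arctan2(e1[1],e1[0]),np.arctan2(e2[1],e2[0])))
    return P.mean(0)
E
python3 -c "
from h import *
c=cams.camera('wrist')
quad(c,[(293.9,105.5),(354.5,108.1),(351.9,153.9),(293.3,151.1)],50)
a=at_z(c,(270+276.5/5-.5,106.5),49);b=at_z(c,(270+269.5/5-.5,152.5),49);print(a,b,(a+b)/2,np.arctan2(*(a-b)[1::-1]))
t=at_z(c,(270+245/5-.5,85+505/5),180);print(t)
"
```

```text
centre [651.   73.9] w 59.1 h 44.2 ang right -0.0980 ang up 1.4860
[653.44944923  96.22136795  49.        ] [649.90230533  51.73664216  49.        ] [651.67587728  73.97900505  49.        ] 1.4912262150779168
[644.59446239  47.33383892 180.        ]
```

```bash
python3 -c "
from h import *
c=cams.camera('wrist')
print(at_z(c,(270+245/5-.5,85+505/5),166),at_z(c,(270+245/5-.5,85+520/5-.5),175),at_z(c,(270+245/5-.5,85+488/5-.5),157))
goto(652,74,100,1.491)
"
```

```text
[644.45725557  44.10103042 166.        ] [644.47967526  44.64290113 175.        ] [644.49389001  44.65552531 157.        ]
clock 7.45 pos [643.4  10.7 171. ] yaw 1.5159 | move cm: x 6.363 y 0.512 z 7.098 roll 0.0249 F [ 0.   0.1 -0.9] gap 17.2 j6 0.01
```

```bash
python3 -m pendant '[[[3,0.3,1,0.012],[6.48,0.5,3,0.025],[6.48,0.5,6,0.025],[6.48,0.5,8,0.025],[6.48,0.5,8,0.025]]]' ; python3 -m pendant '[[[0,0,0,0],[0,0,0,0]]]' ; python3 -c "
from h import *
c=snap('wrist','w7.png')
goto(652,75.2,62,1.491)"
```

```text
clock: 7.95
eef_pos: [650.6, 75.3, 87.9]
eef_rot: [-3.136, 0.001, 1.491]
wrist_force: [-0.3, -0.7, -0.5]
finger_gap: 17.2
clock: 8.15
eef_pos: [652.8, 75.0, 92.7]
eef_rot: [3.139, -0.0, 1.49]
wrist_force: [0.3, 0.1, -0.7]
finger_gap: 17.3
clock 8.20 pos [652.7  75.   92.6] yaw 1.4897 | move cm: x 0.014 y -0.075 z 3.064 roll -0.0013 F [-0.   0.2 -1.4] gap 17.6 j6 0.14
```

View pics/w7.png

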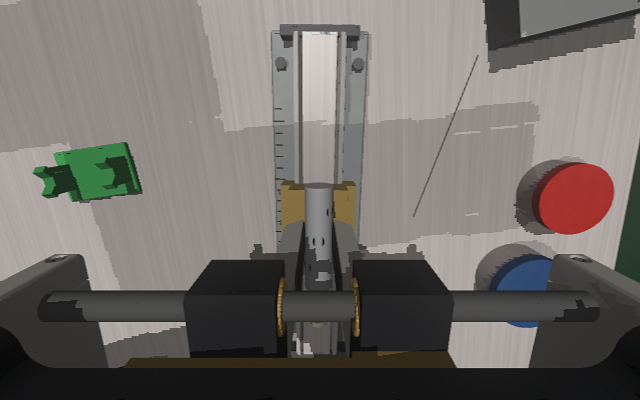

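```bash
python3 -m pendant '[[[0,-0.03,1,0],[0,-0.03,2,0],[0,-0.03,2.6,0],[0,-0.03,2.9,0],[0,-0.03,2.9,0]]]' ; python3 -m pendant '[[[0,0,0,0],[0,0,0.05,0],[0,0,0.1,0],[0,0,0.1,0]]]' ; python3 -c "
from h import *
c=snap('wrist','w8.png')
goto(652,75.2,60,1.491)"
```

```text
clock: 8.7
eef_pos: [651.7, 75.2, 61.6]
eef_rot: [-3.141, 0.0, 1.49]
wrist_force: [-0.6, 0.6, -1.3]
finger_gap: 17.6
clock: 9.1
eef_pos: [651.8, 75.2, 61.0]
eef_rot: [3.141, -0.0, 1.49]
wrist_force: [-0.1, 0.3, -0.6]
finger_gap: 17.3
clock 9.15 pos [651.8  75.2  61. ] yaw 1.4898 | move cm: x 0.004 y 0.022 z 0.103 roll -0.0012 F [ 0.9 -0.2 -1.3] gap 17.2 j6 0.14
```

View pics/w8.png

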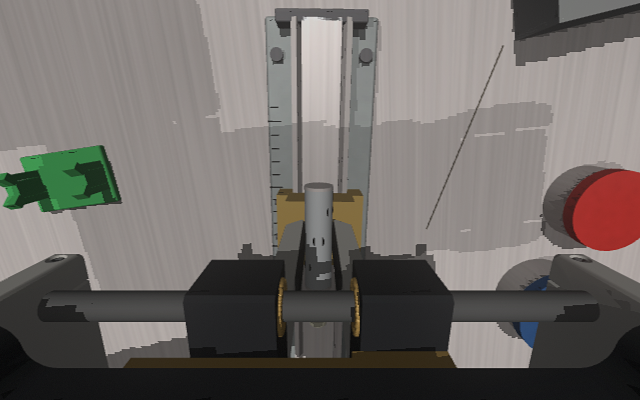

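```bash
for i in 1 2; do python3 -m pendant '[[[0,0,0.05,0],[0,0,0.05,0]]]' ;done
```

```text
clock: 9.35
eef_pos: [652.0, 75.2, 60.7]
eef_rot: [3.141, -0.0, 1.49]
wrist_force: [0.2, -0.1, 1.0]
finger_gap: 17.0
clock: 9.55
eef_pos: [652.1, 75.2, 60.5]
eef_rot: [3.14, -0.0, 1.49]
wrist_force: [2.4, -0.5, 4.7]
finger_gap: 17.3
```

```bash
python3 -m pendant '[[[0,0,0,0],[0,0,0,0],[0,0,0,0],[0,0,0,0]]]' -0.05 20; python3 -m pendant '[[[0,0,-1,0],[0,0,-4,0],[0,0,-8,0],[-4,0,-10,0],[-8,0,-11,0]]]';python3 -m pendant '[[[0,0,0,0],[0,0,0,0]]]' 0.8;  python3 -c "
from h import *
c=snap('wrist','w9.png')
crop('w9.png','w9c.png',260,60,400,220,3.5)
goto(652,75.2,60,1.491)"
```

```text
clock: 9.95
eef_pos: [651.6, 75.2, 59.7]
eef_rot: [-3.141, 0.0, 1.49]
wrist_force: [0.3, -0.8, 0.9]
finger_gap: 43.7
clock: 10.45
eef_pos: [645.8, -4.8, 173.4]
eef_rot: [3.138, -0.0, 1.492]
wrist_force: [-0.1, -0.2, -0.1]
finger_gap: 44.9
clock: 10.65
eef_pos: [645.3, -5.1, 170.7]
eef_rot: [3.141, -0.0, 1.488]
wrist_force: [0.2, 0.7, -0.8]
finger_gap: 57.2
clock 10.70 pos [645.2  -4.2 170.1] yaw 1.4896 | move cm: x 7.968 y 0.034 z 11.010 roll -0.0014 F [-0.4  0.2 -0.1] gap 61.3 j6 0.02
```

View pics/w9.png

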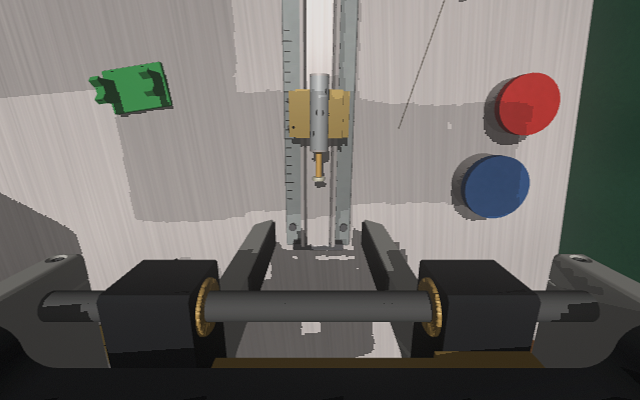

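View pics/w9c.png

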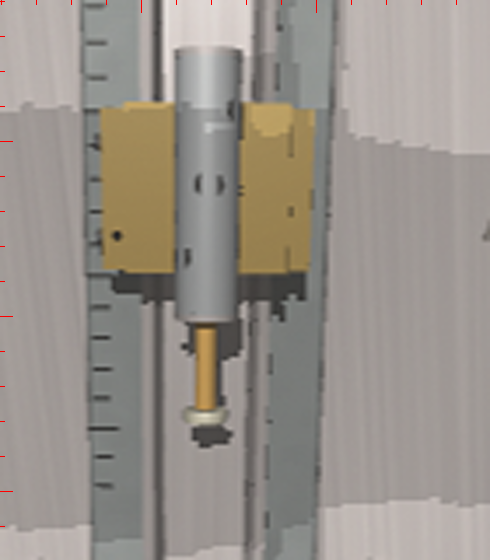

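```bash
python3 -c "
from h import *
c=cams.camera('wrist')
f=lambda x,y:(260+x/3.5-.5,60+y/3.5-.5)
quad(c,[f(102,104),f(315,106),f(311,273),f(103,272)],48)
a=at_z(c,f(209,47),55);b=at_z(c,f(207,320),55);print(a,b,(a+b)/2,np.arctan2(*(a-b)[1::-1]))
quad(c,[f(102,104),f(315,106),f(311,273),f(103,272)],50)
goto(440,-137,200,1.5)
"
```

```text
centre [651.2  74.4] w 58.9 h 45.2 ang right -0.0878 ang up 1.4811
[654.47152652 110.66912335  55.        ] [648.17568356  39.22692798  55.        ] [651.32360504  74.94802567  55.        ] 1.4828984034855175
centre [651.2  74.4] w 58.5 h 44.9 ang right -0.0878 ang up 1.4811
clock 10.75 pos [645.2  -3.7 169.8] yaw 1.4904 | move cm: x -14.935 y -19.380 z -3.025 roll -0.0096 F [-0.5  0.6  0.1] gap 65.4 j6 0.02
```

```bash
python3 -c "
from h import *
goto(440,-185,240,1.49)
"
```

```text
clock 10.75 pos [645.2  -3.7 169.8] yaw 1.4904 | move cm: x -19.719 y -18.994 z -7.025 roll 0.0004 F [-0.5  0.6  0.1] gap 65.4 j6 0.02
```

```bash
python3 -m pendant '[[[-3,-3,-2,0],[-6.3,-6,-4,0],[-9.5,-9,-6,0],[-13,-12.5,-7,0],[-16,-15.5,-7,0]]]' 1; python3 -m pendant '[[[-3,-3,0,0],[-3.7,-3.5,0,0],[-3.7,-3.5,0,0],[-3.7,-3.5,0,0],[-3.7,-3.5,0,0]]]'; python3 -c "
from h import *
c=snap('wrist','w10.png')
for t in ['brass_cap_mid','copper_cap_mid','iron_cap_mid']:
  print([(x['score'],x['point']) for x in models.regions_of('wrist',t)])
goto(440,-185,240,1.49)"
```

```text
clock: 11.25
eef_pos: [476.9, -151.7, 241.2]
eef_rot: [3.14, 0.001, 1.491]
wrist_force: [-0.8, -0.5, 0.8]
finger_gap: 94.0
clock: 11.75
eef_pos: [440.8, -184.5, 239.6]
eef_rot: [-3.141, -0.0, 1.491]
wrist_force: [-0.9, 0.4, -0.2]
finger_gap: 94.0
[(0.9, [313.9, 142.1])]
[(0.64, [310.5, 120.4])]
[(0.63, [289.6, 121.2])]
clock 11.95 pos [ 440.4 -185.   239.8] yaw 1.4908 | move cm: x 0.002 y -0.036 z -0.024 roll 0.0008 F [ 0.7 -0.  -0.3] gap 94.0 j6 -0.39
```

View pics/w10.png

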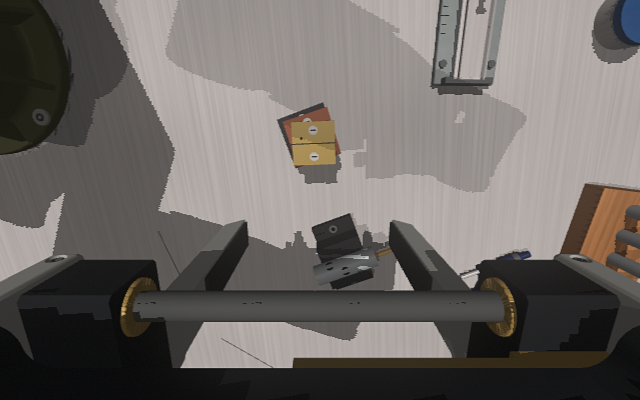

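```bash
python3 -c "
from h import *
crop('w10.png','w10c.png',265,90,365,190,6)"
```

```text
(no output)
```

View pics/w10c.png

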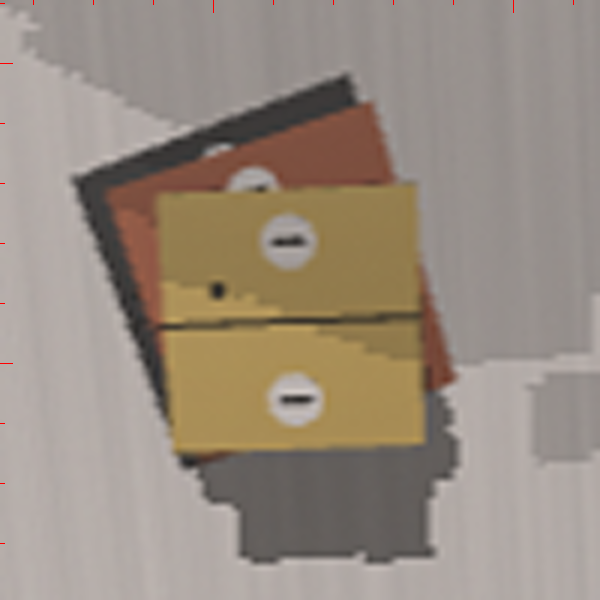

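```bash
python3 -c "
from h import *
crop('scene0.png','s0c.png',285,130,345,190,10)
crop('w1.png','w1d.png',0,120,160,220,5)"
```

```text
(no output)
```

View pics/s0c.png

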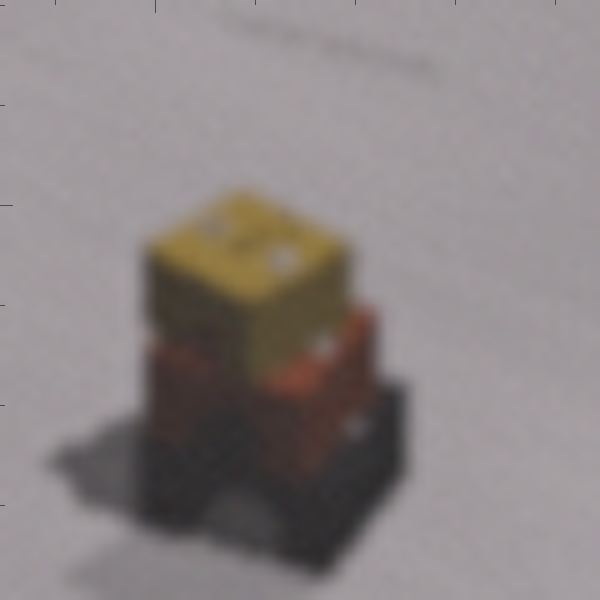

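View pics/w1d.png

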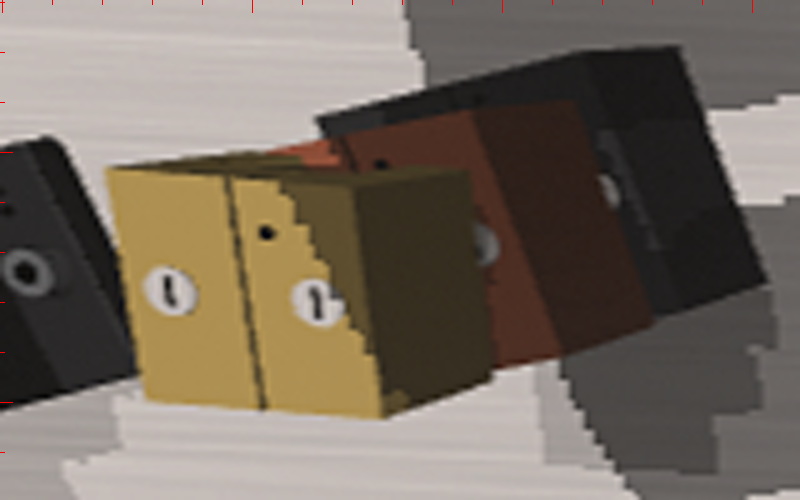

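```bash
python3 -c "
from h import *
c=cams.camera('wrist')
f=lambda x,y:(265+x/6-.5,90+y/6-.5)
b=quad(c,[f(158,194),f(417,183),f(426,443),f(175,453)],98)
# copper: left edge (107,190)->(190,460) ; top edge (107,190)->(372,103); right(372,103)->(455,380)
P=[at_z(c,f(*q),68)[:2] for q in [(107,191),(373,103),(456,381)]]
print('cu',P, (P[0]+P[2])/2, [np.linalg.norm(P[1]-P[0]),np.linalg.norm(P[2]-P[1])],np.arctan2(*(P[1]-P[0])[::-1]),np.arctan2(*(P[1]-P[2])[::-1]))
P=[at_z(c,f(*q),36)[:2] for q in [(74,179),(350,74)]]
print('fe',P,np.linalg.norm(P[1]-P[0]),np.arctan2(*(P[1]-P[0])[::-1]))
"
```

```text
centre [ 438.2 -135.5] w 45.6 h 45.8 ang right -0.0391 ang up 1.5377
cu [array([ 403.75253174, -110.39718108]), array([455.91456621, -98.31766897]), array([ 468.46935417, -152.07414483])] [ 436.11094295 -131.23566296] [np.float64(53.5424360029974), np.float64(55.20309228462619)] 0.2275653599216271 1.8002330773801225
fe [array([ 393.22786893, -107.31824614]), array([452.57036042, -90.9846221 ])] 61.549318194950544 0.2685924043667245
```

```bash
python3 -c "
from h import *
goto(438.2,-135.5,150,1.49)
"
```

```text
clock 12.00 pos [ 440.2 -185.1  239.8] yaw 1.4906 | move cm: x 4.931 y -0.602 z 8.976 roll 0.0006 F [-0.5 -0.5 -0.2] gap 93.5 j6 -0.39
```

```bash
python3 -m pendant '[[[1,-0.1,1,0.145],[2,-0.2,2,0.29],[3,-0.4,3,0.435],[4,-0.5,4,0.58],[4.93,-0.6,5,0.725]]]' ; python3 -m pendant '[[[0,0,1,0.145],[0,0,2,0.29],[0,0,3,0.435],[0,0,4,0.58],[0,0,4,0.725]]]'; python3 -m pendant '[[[0,0,0,0.077],[0,0,0,0.077],[0,0,0,0.077]]]'; python3 -c "
from h import *
c=snap('wrist','w11.png')
goto(438.2,-135.5,79,-0.036)"
```

```text
clock: 12.5
eef_pos: [438.0, -135.4, 189.6]
eef_rot: [3.142, -0.0, 0.759]
wrist_force: [0.0, 0.0, -0.3]
finger_gap: 94.0
clock: 13.0
eef_pos: [437.6, -135.6, 148.7]
eef_rot: [-3.141, 0.002, 0.034]
wrist_force: [-0.3, 0.2, 0.9]
finger_gap: 94.1
clock: 13.3
eef_pos: [438.1, -135.8, 150.0]
eef_rot: [-3.142, -0.0, -0.035]
wrist_force: [0.4, 0.6, 0.3]
finger_gap: 93.8
clock 13.35 pos [ 438.  -135.9  150. ] yaw -0.0347 | move cm: x 0.015 y -0.038 z 7.099 roll 0.0013 F [-0.4 -0.4 -0.1] gap 94.1 j6 1.22
```

View pics/w11.png

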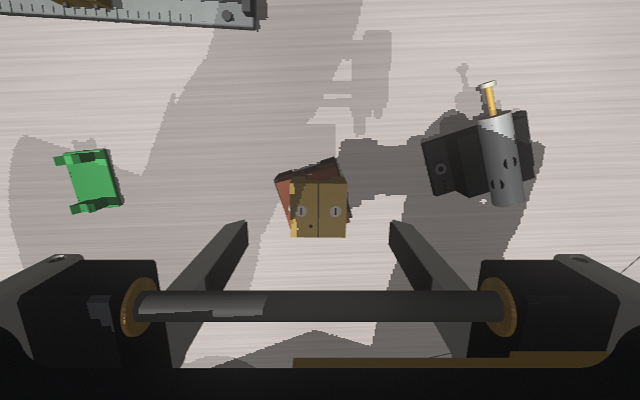

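```bash
python3 -c "
from h import *
crop('w11.png','w11c.png',265,150,365,250,6)
c=cams.camera('wrist')
print(at_z(c,(318.9,209.7),98))"; python3 -m pendant '[[[0,0,2,0],[0,0,4,0],[0,0,6,0],[0,-0.03,7.1,0],[0,-0.03,7.1,0]]]'; python3 -m pendant '[[[0,0,0,0],[0,0,0,0],[0,0,0,0],[0,0,0,0],[0,0,0,0]]]' -1 40;  python3 -m pendant '[[[0,0,0,0],[0,0,0,0]]]'; python3 -c "
from h import *
c=snap('wrist','w12.png')
goto(438.2,-135.5,79,-0.036)"
```

```text
[ 439.30426092 -136.08150156   98.        ]
clock: 13.9
eef_pos: [437.4, -135.4, 78.0]
eef_rot: [-3.141, 0.002, -0.036]
wrist_force: [0.5, -0.2, -0.9]
finger_gap: 94.2
clock: 14.4
eef_pos: [438.1, -135.7, 79.2]
eef_rot: [3.141, -0.0, -0.037]
wrist_force: [0.2, -0.2, -0.1]
finger_gap: 57.0
clock: 14.6
eef_pos: [438.0, -135.6, 79.0]
eef_rot: [3.142, -0.0, -0.037]
wrist_force: [1.0, 0.2, 0.9]
finger_gap: 45.8
clock 14.65 pos [ 438.  -135.6   79. ] yaw -0.0372 | move cm: x 0.020 y -0.015 z 0.003 roll -0.0012 F [-0.2  0.1  1.1] gap 45.8 j6 1.23
```

View pics/w12.png

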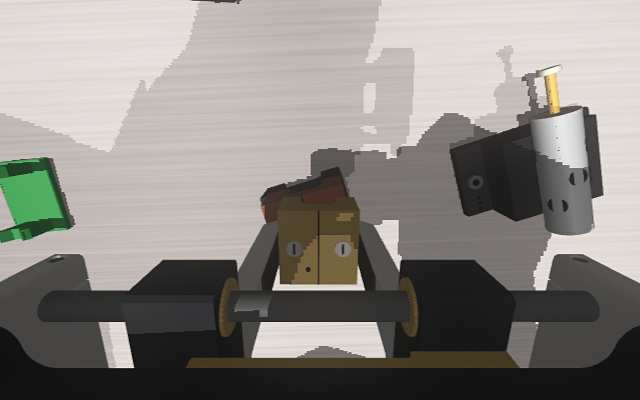

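View pics/w11c.png

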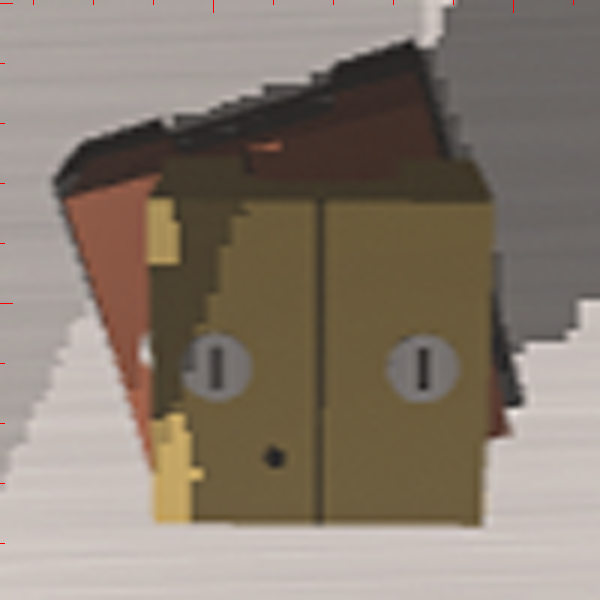

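```bash
python3 -c "
from h import *
c=cams.camera('wrist')
crop('w12.png','w12c.png',255,180,385,300,4)
quad(c,[(279,211),(358,209.5),(357.5,284),(280,284)],98)
goto(438.2,-135.5,79,-0.036)"
```

```text
centre [ 438.6 -135.4] w 44.9 h 45.9 ang right -1.5985 ang up -0.0331
clock 14.70 pos [ 438.  -135.6   79. ] yaw -0.0372 | move cm: x 0.019 y -0.015 z 0.004 roll -0.0012 F [0.4 0.3 2.1] gap 45.6 j6 1.23
```

View pics/w12c.png

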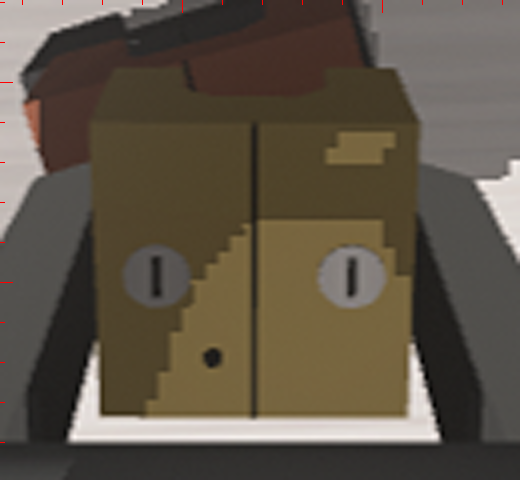

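```bash
python3 -m pendant '[[[0,0,-0.3,0],[0,0,-1.5,0],[0,0,-4,0],[0,0,-6.5,0],[0,0,-8,0]]]'; python3 -c "
from h import *
goto(646,0,160)"
```

```text
clock: 15.2
eef_pos: [438.3, -135.7, 161.5]
eef_rot: [3.141, -0.002, -0.037]
wrist_force: [-0.3, -0.2, -3.1]
finger_gap: 45.7
clock 15.20 pos [ 438.3 -135.7  161.5] yaw -0.0372 | move cm: x 20.248 y -14.337 z 0.146 roll 0.0000 F [-0.3 -0.2 -3.1] gap 45.7 j6 1.23
```

```bash
python3 -m pendant '[[[3,-2,0,-0.14],[6.5,-4.5,0,-0.28],[10,-7,0,-0.42],[13,-9.5,0,-0.56],[16,-12,0,-0.7]]]'; python3 -c "
from h import *
goto(646,0,160)"
```

```text
clock: 15.7
eef_pos: [603.4, -20.4, 159.6]
eef_rot: [-3.142, 0.0, 0.669]
wrist_force: [0.2, -0.4, -2.9]
finger_gap: 45.6
clock 15.70 pos [603.4 -20.4 159.6] yaw 0.6687 | move cm: x 4.612 y 1.039 z -0.045 roll 0.0000 F [ 0.2 -0.4 -2.9] gap 45.6 j6 0.81
```

```bash
python3 -m pendant '[[[1,0.3,0,-0.14],[2,0.6,0,-0.28],[3,0.8,0,-0.42],[4.5,1,0,-0.56],[4.5,1,0,-0.7]]]';python3 -m pendant '[[[0,0,0,-0.12],[0,0,0,-0.12],[0,0,0,-0.12],[0,0,0,-0.12]]]'; python3 -c "
from h import *
c=snap('wrist','w13.png')
goto(651.8,73.9,160,1.486)"
```

```text
clock: 16.2
eef_pos: [644.7, -1.0, 159.3]
eef_rot: [-3.141, -0.0, 1.369]
wrist_force: [0.0, -0.4, -4.0]
finger_gap: 45.6
clock: 16.6
eef_pos: [643.9, -1.9, 159.2]
eef_rot: [3.142, 0.0, 1.48]
wrist_force: [-0.1, 0.1, -4.1]
finger_gap: 45.7
clock 16.65 pos [643.9  -1.9 159.2] yaw 1.4805 | move cm: x 7.620 y 0.103 z -0.081 roll -0.0055 F [-0.4 -0.  -4.8] gap 45.7 j6 0.03
```

View pics/w13.png

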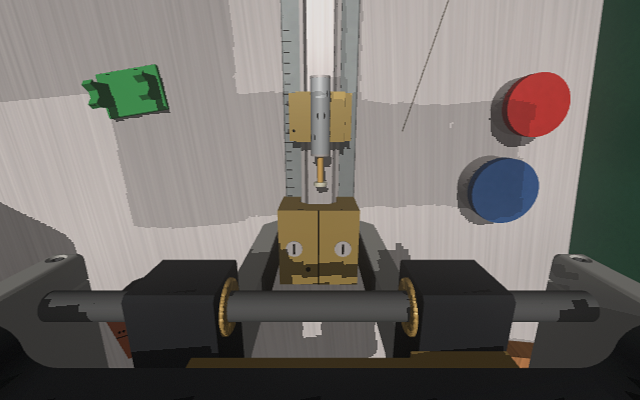

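```bash
python3 -c "
from h import *
crop('w13.png','w13c.png',270,60,370,200,5)"
```

```text
(no output)
```

View pics/w13c.png

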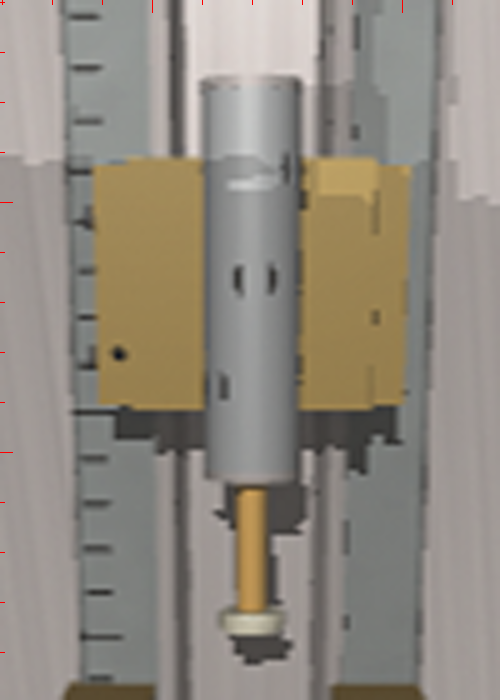

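```bash
python3 -c "
from h import *
c=cams.camera('wrist')
f=lambda x,y:(270+x/5-.5,60+y/5-.5)
quad(c,[f(126,158),f(378,158),f(371,409),f(127,409)],50)
a=at_z(c,f(251,80),55);b=at_z(c,f(251,482),55);print(a,b,(a+b)/2,np.arctan2(*(a-b)[1::-1]))
goto(651.8,73.9,160,1.486)
"
```

```text
centre [651.1  73.8] w 46.6 h 45.5 ang right -0.0901 ang up 1.4697
[654.2847633  109.10532978  55.        ] [647.9490158   37.82986935  55.        ] [651.11688955  73.46759956  55.        ] 1.4821383426708479
clock 16.70 pos [643.9  -1.9 159.1] yaw 1.4810 | move cm: x 7.619 y 0.106 z -0.092 roll -0.0050 F [ 0.1  0.  -3. ] gap 45.9 j6 0.03
```

```bash
python3 -m pendant '[[[2.5,0,0,-0.003],[5,0.1,2,-0.003],[7.58,0.13,5,-0.003],[7.58,0.13,6.5,-0.003],[7.58,0.13,6.5,-0.003]]]';python3 -m pendant '[[[0,0,0,0],[0,0,0,0],[0,0,0,0]]]'; python3 -c "
from h import *
c=snap('wrist','w14.png')
crop('w14.png','w14c.png',250,130,390,300,3.5)
goto(651.5,73.5,61,1.484)"
```

```text
clock: 17.2
eef_pos: [650.7, 73.7, 91.4]
eef_rot: [-3.137, 0.001, 1.486]
wrist_force: [-0.5, -0.2, -3.6]
finger_gap: 45.3
clock: 17.5
eef_pos: [652.4, 72.9, 95.3]
eef_rot: [3.14, -0.0, 1.485]
wrist_force: [0.4, 0.6, -3.5]
finger_gap: 45.9
clock 17.55 pos [652.3  73.   95.1] yaw 1.4849 | move cm: x 0.042 y -0.088 z 3.406 roll 0.0009 F [-0.2  0.  -3.8] gap 46.4 j6 0.14
```

View pics/w14c.png

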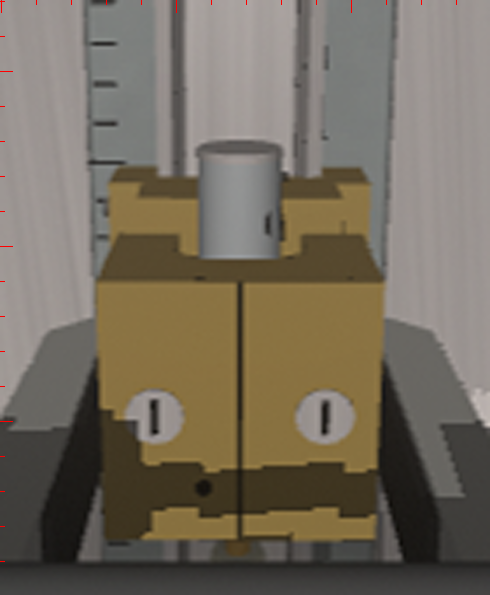

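```bash
python3 -m pendant '[[[0.03,-0.03,1,0],[0.05,-0.05,2,0],[0.05,-0.05,2.8,0],[0.05,-0.05,3.1,0],[0.05,-0.05,3.1,0]]]';python3 -m pendant '[[[0,0,0,0],[0,0,0.05,0],[0,0,0.1,0],[0,0,0.1,0]]]'; python3 -c "
from h import *
c=snap('wrist','w15.png')
crop('w15.png','w15c.png',250,130,390,300,3.5)
goto(651.5,73.5,61,1.484)"
```

```text
clock: 18.05
eef_pos: [651.2, 74.1, 62.2]
eef_rot: [-3.141, 0.0, 1.486]
wrist_force: [0.7, 0.3, -3.4]
finger_gap: 45.5
clock: 18.45
eef_pos: [651.5, 74.1, 62.0]
eef_rot: [3.142, -0.0, 1.486]
wrist_force: [-0.5, 0.3, -4.1]
finger_gap: 46.0
clock 18.50 pos [651.5  74.1  62. ] yaw 1.4858 | move cm: x -0.059 y 0.006 z 0.103 roll 0.0018 F [-1.2 -0.5 -4. ] gap 45.8 j6 0.14
```

View pics/w15c.png

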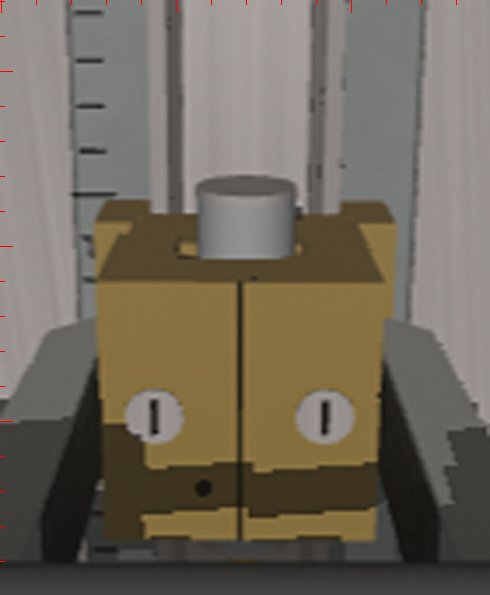

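```bash
python3 -m pendant '[[[-0.03,0.05,0,0],[-0.05,0.09,0,0],[-0.05,0.09,0,0],[-0.05,0.09,0,0]]]'; python3 -c "
from h import *
c=snap('wrist','w16.png')
crop('w16.png','w16c.png',250,130,390,300,3.5)
goto(651.5,73.5,61,1.484)"
```

```text
clock: 18.9
eef_pos: [652.3, 73.5, 61.9]
eef_rot: [-3.142, 0.0, 1.486]
wrist_force: [-0.1, -0.1, -3.3]
finger_gap: 45.7
clock 18.95 pos [652.3  73.5  61.9] yaw 1.4858 | move cm: x -0.005 y -0.080 z 0.094 roll 0.0018 F [ 0.3 -0.5 -3.5] gap 45.8 j6 0.14
```

View pics/w16c.png

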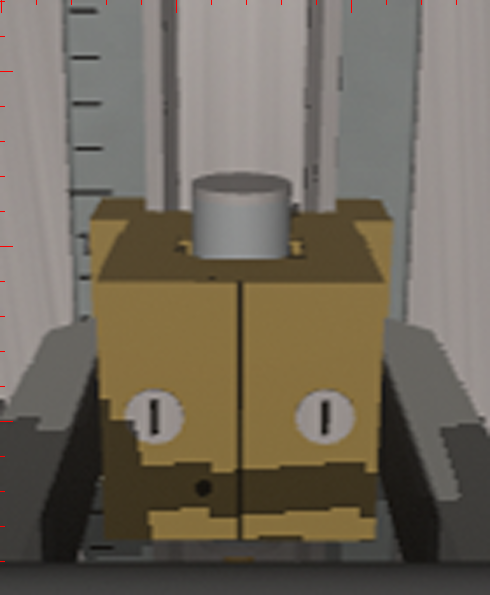

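```bash
python3 -m pendant '[[[0,0.03,0.05,0],[0,0.03,0.07,0],[0,0.03,0.07,0]]]';  python3 -m pendant '[[[0,0,0.05,0],[0,0,0.05,0]]]'
```

```text
clock: 19.25
eef_pos: [652.6, 73.5, 61.2]
eef_rot: [-3.142, 0.0, 1.486]
wrist_force: [-0.2, -0.2, -4.0]
finger_gap: 45.9
clock: 19.45
eef_pos: [652.6, 73.5, 61.1]
eef_rot: [3.141, -0.0, 1.486]
wrist_force: [-2.3, -0.8, 1.1]
finger_gap: 45.6
```

Contact at the expected height. Press slightly and release.

```bash
python3 -m pendant '[[[0,0,0.03,0],[0,0,0.03,0]]]';  python3 -m pendant '[[[0,0,0,0],[0,0,0,0],[0,0,0,0],[0,0,0,0],[0,0,0,0]]]' 0.5 40; python3 -m pendant '[[[0,0,-1,0],[0,0,-4,0],[0,0,-8,0],[-4,0,-10,0],[-7,0,-11,0]]]' 1;python3 -m pendant '[[[0,0,0,0],[0,0,0,0]]]';  python3 -c "
from h import *
c=snap('wrist','w17.png')
crop('w17.png','w17c.png',260,60,400,220,3.5)
goto(652,75.2,60,1.491)"
```

```text
clock: 19.65
eef_pos: [652.6, 73.5, 61.1]
eef_rot: [3.141, -0.0, 1.486]
wrist_force: [-4.3, 0.3, 5.0]
finger_gap: 45.4
clock: 20.15
eef_pos: [652.7, 73.5, 60.4]
eef_rot: [3.141, -0.0, 1.486]
wrist_force: [-0.3, -0.5, -0.1]
finger_gap: 70.6
clock: 20.65
eef_pos: [647.2, 2.8, 174.0]
eef_rot: [3.137, 0.0, 1.487]
wrist_force: [0.1, -0.4, 0.4]
finger_gap: 94.1
clock: 20.85
eef_pos: [646.7, 3.5, 171.1]
eef_rot: [3.141, -0.0, 1.485]
wrist_force: [0.4, 0.2, -0.8]
finger_gap: 93.9
clock 20.90 pos [646.6   4.2 170.5] yaw 1.4857 | move cm: x 7.124 y -0.066 z 11.054 roll -0.0053 F [-0.3  0.3 -0.4] gap 94.2 j6 0.03
```

View pics/w17c.png

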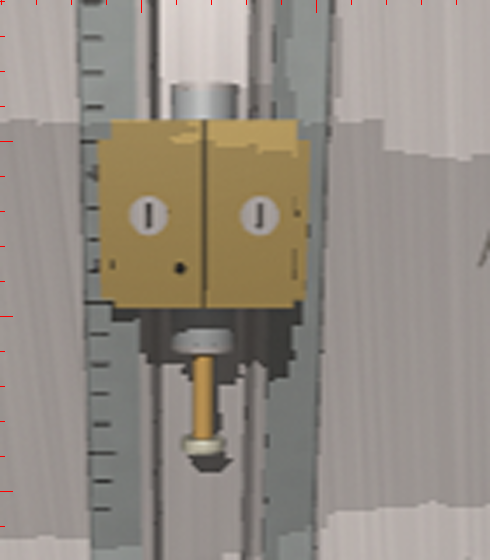

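```bash
python3 -c "
from h import *
goto(436.1,-131.2,180)
"
```

```text
clock 20.90 pos [646.6   4.2 170.5] yaw 1.4857 | move cm: x -15.276 y -19.824 z -0.946 roll 0.0000 F [-0.3  0.3 -0.4] gap 94.2 j6 0.03
```

```bash
python3 -m pendant '[[[-2.5,-3,-0.3,-0.14],[-5,-6.5,-0.6,-0.28],[-7.5,-10,-0.9,-0.42],[-10,-13,-0.9,-0.56],[-12.5,-16.3,-0.9,-0.7]]]';python3 -c "
from h import *
goto(436.1,-131.2,180)
"
```

```text
clock: 21.4
eef_pos: [472.4, -106.6, 179.2]
eef_rot: [-3.141, -0.0, 2.193]
wrist_force: [0.4, -1.2, -0.0]
finger_gap: 93.9
clock 21.40 pos [ 472.4 -106.6  179.2] yaw 2.1932 | move cm: x 0.120 y -4.387 z -0.081 roll 0.0000 F [ 0.4 -1.2 -0. ] gap 93.9 j6 -0.92
```

```bash
python3 -m pendant '[[[0,-2,0,-0.14],[0.1,-4,0,-0.28],[0.1,-4.2,0,-0.42],[0.1,-4.2,0,-0.56],[0.1,-4.2,0,-0.7]]]';python3 -m pendant '[[[0,0,0,-0.14],[0,0,0,-0.28],[0,0,0,-0.47],[0,0,0,-0.47],[0,0,0,-0.47],[0,0,0,-0.47]]]' || python3 -m pendant '[[[0,0,0,-0.14],[0,0,0,-0.28],[0,0,0,-0.42],[0,0,0,-0.47],[0,0,0,-0.47]]]';python3 -c "
from h import *
c=snap('wrist','w18.png')
print([(x['score'],x['point']) for x in models.regions_of('wrist','copper_cap_mid')])
goto(436.1,-131.2,180,3.37)
"
```

```text
clock: 21.9
eef_pos: [438.8, -129.6, 179.3]
eef_rot: [3.141, -0.0, 2.893]
wrist_force: [0.2, -0.4, -0.3]
finger_gap: 93.8
clock: 22.4
eef_pos: [438.9, -129.6, 179.2]
eef_rot: [3.141, -0.001, -2.925]
wrist_force: [-0.7, 0.1, -0.0]
finger_gap: 93.7
[(0.95, [316.4, 191.2])]
clock 22.50 pos [ 438.9 -129.8  179.3] yaw -2.9283 | move cm: x 0.301 y -0.075 z -0.071 roll -0.0151 F [ 0.5  0.5 -0.5] gap 93.7 j6 -2.15schema error: expected 1 to 5 rows
```

View pics/w18.png

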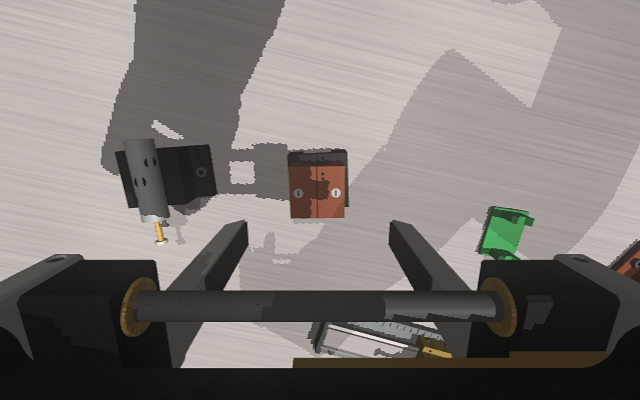

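```bash
python3 -c "
from h import *
crop('w18.png','w18c.png',270,135,370,235,6)"
```

```text
(no output)
```

View pics/w18c.png

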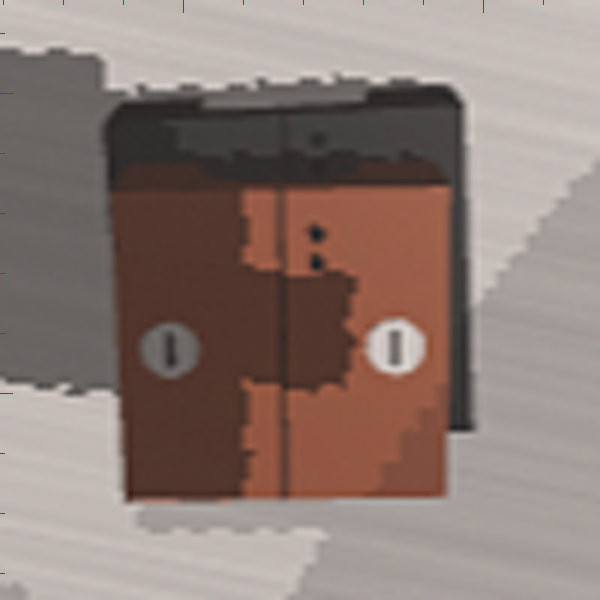

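```bash
python3 -c "
from h import *
c=cams.camera('wrist')
f=lambda x,y:(270+x/6-.5,135+y/6-.5)
b=quad(c,[f(110,189),f(449,186),f(446,496),f(126,499)],68)
quad(c,[f(103,105),f(464,98),f(472,430),f(122,437)],36)
goto(b[0],b[1],47)
"
```

```text
centre [ 436.1 -131.2] w 55.5 h 53.8 ang right 1.7938 ang up -2.9090
centre [ 429.7 -131.3] w 65.9 h 62.8 ang right 1.8045 ang up -2.8884
clock 22.55 pos [ 438.8 -129.9  179.3] yaw -2.9284 | move cm: x 0.297 y -0.060 z 13.231 roll 0.0000 F [-0.1  0.6 -0. ] gap 94.1 j6 -2.15
```

```bash
python3 -m pendant '[[[0.28,-0.06,3,-0.014],[0.28,-0.06,6,-0.014],[0.28,-0.06,9,-0.014],[0.28,-0.06,12,-0.014],[0.28,-0.06,12.5,-0.014]]]';python3 -m pendant '[[[0,0,0,0],[0,0,0,0],[0,0,0,0]]]';python3 -c "
from h import *
goto(436.1,-131.2,47,-2.914)
"
```

```text
clock: 23.05
eef_pos: [434.7, -130.8, 51.9]
eef_rot: [3.139, -0.004, -2.914]
wrist_force: [0.4, -0.4, -0.0]
finger_gap: 94.2
clock: 23.35
eef_pos: [436.9, -131.8, 55.8]
eef_rot: [-3.14, 0.002, -2.913]
wrist_force: [-0.5, 0.8, 0.2]
finger_gap: 94.0
clock 23.35 pos [ 436.9 -131.8   55.8] yaw -2.9135 | move cm: x 0.063 y 0.076 z 0.880 roll 0.0005 F [-0.5  0.8  0.2] gap 94.0 j6 -2.17
```

```bash
python3 -m pendant '[[[0,0.02,0.4,0],[0,0.02,0.75,0],[0,0.02,0.75,0]]]';python3 -m pendant '[[[0,0,0,0],[0,0,0,0],[0,0,0,0],[0,0,0,0],[0,0,0,0]]]' -1 45;python3 -m pendant '[[[0,0,0,0],[0,0,0,0]]]';python3 -c "
from h import *
snap('wrist','w19.png')
crop('w19.png','w19c.png',240,150,400,310,4)
goto(436.1,-131.2,47,-2.914)
"
```

```text
clock: 23.65
eef_pos: [435.9, -131.3, 46.6]
eef_rot: [3.141, -0.0, -2.913]
wrist_force: [-0.5, 0.1, 0.1]
finger_gap: 94.2
clock: 24.15
eef_pos: [436.1, -131.4, 47.0]
eef_rot: [-3.142, 0.0, -2.913]
wrist_force: [-0.5, -0.2, -0.0]
finger_gap: 57.1
clock: 24.35
eef_pos: [436.1, -131.4, 47.0]
eef_rot: [3.142, -0.0, -2.913]
wrist_force: [0.2, -0.8, -0.4]
finger_gap: 55.5
clock 24.40 pos [ 436.2 -131.4   47. ] yaw -2.9134 | move cm: x 0.000 y 0.021 z 0.000 roll 0.0006 F [ 0.8 -0.3  0.6] gap 55.8 j6 -2.17
```

View pics/w19c.png

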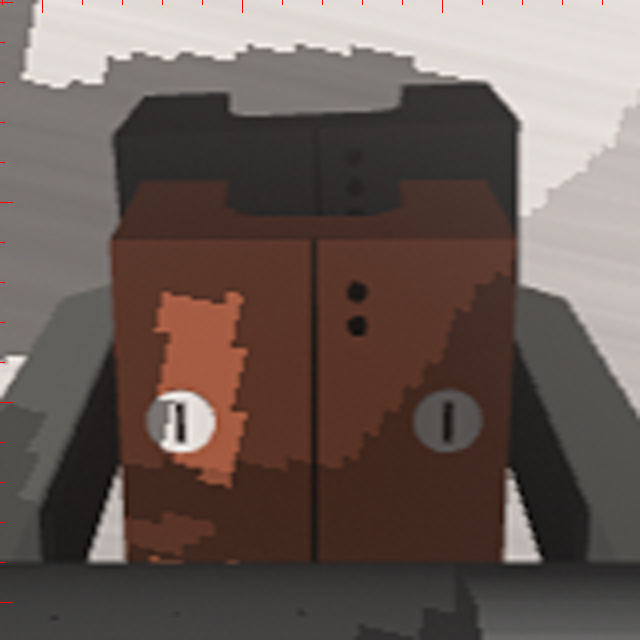

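```bash
python3 -c "
from h import *
c=cams.camera('wrist'); s=manip.read_state(); y=s['eef_rot'][2]
p=at_z(c,(240+314/4-.5,150+239/4-.5),68); d=p-s['eef_pos']; print(p, d[0]*np.cos(y)+d[1]*np.sin(y)-27, d[0]*np.sin(y)-d[1]*np.cos(y))
"; python3 -m pendant '[[[0,0,-0.3,0],[0,0,-1.5,0],[0,0,-4,0],[0,0,-7,0],[0,0,-10,0]]]'; python3 -c "
from h import *
goto(480,315,170)"
```

```text
[ 410.05466968 -136.66662938   68.        ] -0.402083388146135 0.7824457706885157
clock: 24.95
eef_pos: [435.6, -131.2, 148.5]
eef_rot: [3.141, -0.001, -2.913]
wrist_force: [0.1, -0.7, -6.9]
finger_gap: 55.6
clock 24.95 pos [ 435.6 -131.2  148.5] yaw -2.9134 | move cm: x -14.415 y 42.458 z -2.148 roll 0.0000 F [ 0.1 -0.7 -6.9] gap 55.6 j6 -2.17
```

```bash
python3 -c "
from h import *
goto(529,295,170)"
```

```text
clock 24.95 pos [ 435.6 -131.2  148.5] yaw -2.9134 | move cm: x -18.735 y 39.401 z -2.148 roll 0.0000 F [ 0.1 -0.7 -6.9] gap 55.6 j6 -2.17
```

```bash
python3 -m pendant '[[[-1.8,3.9,-1,0.06],[-3.7,7.8,-2,0.12],[-5.6,11.7,-2.1,0.18],[-7.5,15.7,-2.1,0.24],[-9.3,19.7,-2.1,0.3]]]' ;python3 -c "
from h import *
goto(529,295,170,2.76)"
```

```text
clock: 25.45
eef_pos: [481.9, 83.4, 168.7]
eef_rot: [3.142, 0.0, 3.067]
wrist_force: [0.7, -0.7, -6.3]
finger_gap: 55.8
clock 25.45 pos [481.9  83.4 168.7] yaw 3.0673 | move cm: x -3.122 y 21.452 z -0.131 roll 0.3073 F [ 0.7 -0.7 -6.3] gap 55.8 j6 -1.40
```

```bash
python3 -m pendant '[[[-0.6,4.3,0,0.07],[-1.2,8.6,0,0.14],[-1.8,12.9,0,0.21],[-2.5,17.2,0,0.28],[-3.1,21,0,0.307]]]' ;python3 -m pendant '[[[0,0,0,0],[0,0,0,0],[0,0,0,0]]]' ;python3 -c "
from h import *
c=snap('wrist','w20.png')
print([(x['score'],x['point']) for x in models.regions_of('wrist','copper_seat')])
goto(529,295,170,2.76)"
```

```text
clock: 25.95
eef_pos: [527.8, 290.8, 168.3]
eef_rot: [-3.141, -0.0, 2.761]
wrist_force: [0.6, -0.1, -6.1]
finger_gap: 55.8
clock: 26.25
eef_pos: [527.9, 288.0, 168.1]
eef_rot: [-3.141, -0.0, 2.763]
wrist_force: [0.0, -0.1, -6.1]
finger_gap: 55.9
[(0.61, [340.7, 120.2])]
clock 26.35 pos [528.1 287.9 168.3] yaw 2.7619 | move cm: x 0.183 y 0.696 z -0.169 roll 0.0019 F [ 1.2 -0.7 -6.5] gap 56.0 j6 -0.75
```

View pics/w20.png

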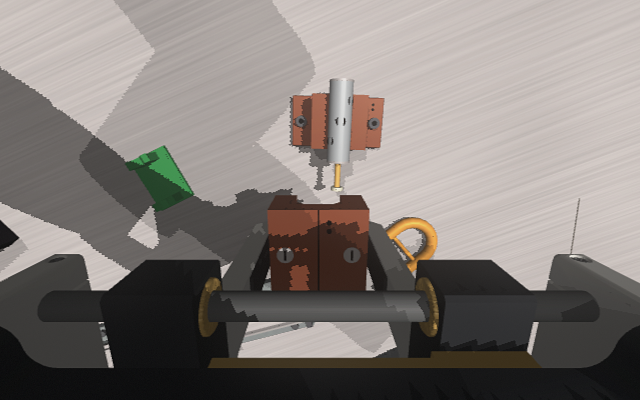

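```bash
python3 -c "
from h import *
crop('w20.png','w20c.png',280,70,400,200,5)"
```

```text
(no output)
```

View pics/w20c.png

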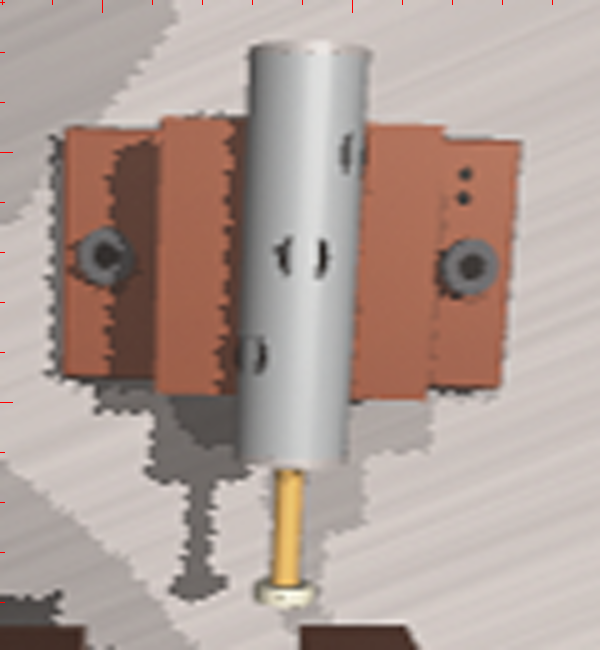

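```bash
cat >> h.py <<'E'
def line(c,p,q,z):
    a=at_z(c,p,z);b=at_z(c,q,z); print('axis mid',((a+b)/2).round(1),'ang',np.arctan2(*(a-b)[1::-1]).round(4),'len',np.linalg.norm(a-b).round(1))
E
python3 -c "
from h import *
c=cams.camera('wrist')
f=lambda x,y:(280+x/5-.5,70+y/5-.5)
b=quad(c,[f(160,117),f(445,126),f(427,399),f(155,393)],40)
line(c,f(310,45),f(294,464),45.5)
goto(b[0],b[1],100,2.745)
"
```

```text
centre [469. 334.] w 56.1 h 53.6 ang right 1.1654 ang up 2.7369
axis mid [469.2 334.6  45.5] ang 2.7417 len 80.3
clock 26.40 pos [528.2 287.9 168.3] yaw 2.7618 | move cm: x 7.202 y 2.088 z 6.827 roll 0.0168 F [ 0.3 -0.6 -6.3] gap 55.8 j6 -0.75
```

```bash
python3 -c "
from h import *
goto(468.6,334.2,85,2.739)
";python3 -m pendant '[[[3,1,0,0.01],[6,1.8,1.5,0.02],[7.25,2.12,4,0.022],[7.25,2.12,7,0.022],[7.25,2.12,8,0.022]]]' ;python3 -m pendant '[[[0,0,0,0],[0,0,0,0],[0,0,0,0],[0,0,0,0]]]' ;python3 -c "
from h import *
c=snap('wrist','w21.png')
crop('w21.png','w21c.png',250,130,400,300,3.5)
goto(468.6,334.2,51,2.739)"
```

```text
clock 26.40 pos [528.2 287.9 168.3] yaw 2.7618 | move cm: x 7.248 y 2.091 z 8.327 roll 0.0228 F [ 0.3 -0.6 -6.3] gap 55.8 j6 -0.75
clock: 26.9
eef_pos: [467.4, 334.4, 85.6]
eef_rot: [-3.139, -0.002, 2.741]
wrist_force: [-0.7, -0.2, -6.5]
finger_gap: 55.7
clock: 27.3
eef_pos: [469.2, 335.4, 89.1]
eef_rot: [3.14, 0.001, 2.74]
wrist_force: [0.4, 0.2, -6.6]
finger_gap: 55.9
clock 27.35 pos [469.  335.4  88.9] yaw 2.7405 | move cm: x -0.007 y -0.122 z 3.786 roll 0.0015 F [ 0.  -0.1 -6.7] gap 55.5 j6 -0.61
```

View pics/w21c.png

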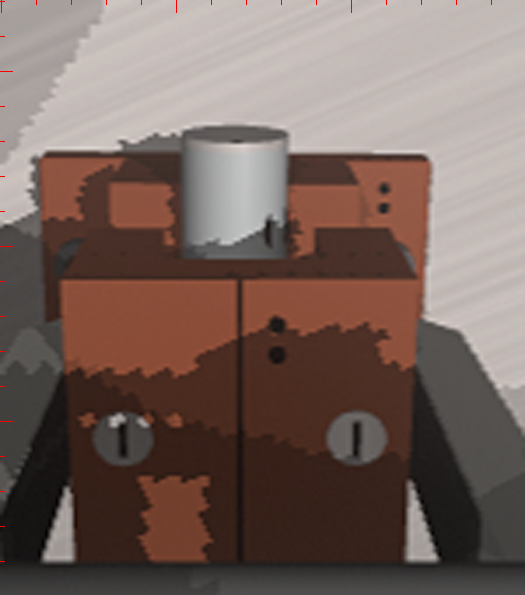

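```bash
python3 -m pendant '[[[0,-0.08,1,0],[0,-0.08,2,0],[0,-0.08,3,0],[0,-0.08,3.4,0],[0,-0.08,3.4,0]]]' ;python3 -m pendant '[[[0,0,0,0],[0,0,0,0],[0,0,0,0]]]' ;python3 -c "
from h import *
c=snap('wrist','w22.png')
crop('w22.png','w22c.png',250,130,400,300,3.5)
goto(468.6,334.2,51,2.739)"
```

```text
clock: 27.85
eef_pos: [467.9, 334.3, 52.9]
eef_rot: [-3.14, -0.001, 2.741]
wrist_force: [0.4, 0.3, -6.3]
finger_gap: 55.6
clock: 28.15
eef_pos: [468.5, 334.7, 54.3]
eef_rot: [3.141, 0.0, 2.741]
wrist_force: [0.1, 0.0, -6.8]
finger_gap: 55.6
clock 28.20 pos [468.4 334.7  54.3] yaw 2.7408 | move cm: x -0.035 y -0.035 z 0.329 roll 0.0018 F [-1.  -0.4 -6.2] gap 56.1 j6 -0.61
```

View pics/w22c.png

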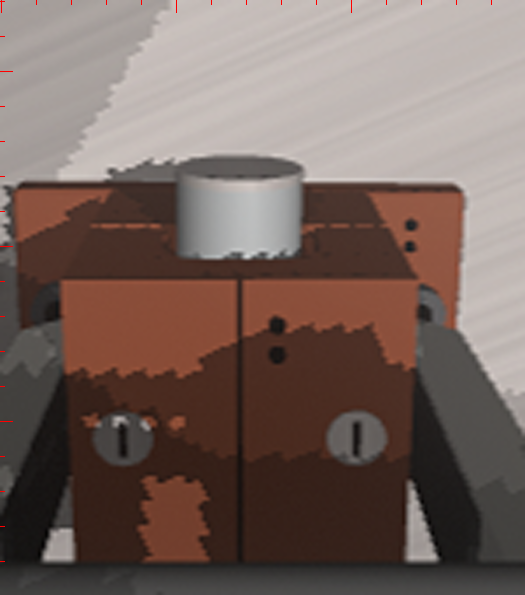

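```bash
python3 -m pendant '[[[0,0,0.15,0],[0,0,0.25,0],[0,0,0.25,0],[0,0,0.28,0],[0,0,0.28,0]]]' ;python3 -m pendant '[[[0,0,0.04,0],[0,0,0.04,0]]]';python3 -m pendant '[[[0,0,0.04,0],[0,0,0.04,0]]]'
```

```text
clock: 28.7
eef_pos: [468.3, 334.6, 51.1]
eef_rot: [3.142, 0.0, 2.741]
wrist_force: [-0.6, -0.2, -7.1]
finger_gap: 56.0
clock: 28.9
eef_pos: [468.3, 334.6, 51.0]
eef_rot: [3.141, 0.0, 2.741]
wrist_force: [-3.3, -1.4, -2.1]
finger_gap: 55.5
clock: 29.1
eef_pos: [468.3, 334.6, 51.0]
eef_rot: [3.141, 0.0, 2.741]
wrist_force: [-4.3, -3.0, 3.5]
finger_gap: 55.7
```

```bash
python3 -m pendant '[[[0,0,0,0],[0,0,0,0],[0,0,0,0],[0,0,0,0],[0,0,0,0]]]' 0.6 45; python3 -m pendant '[[[0,0,-1,0],[0,0,-4,0],[0,0,-8,0],[-3,0,-10,0],[-6,0,-11,0]]]' 1;python3 -m pendant '[[[0,0,0,0],[0,0,0,0],[0,0,0,0]]]';  python3 -c "
from h import *
c=snap('wrist','w23.png')
crop('w23.png','w23c.png',260,60,420,220,4)
goto(429.7,-131.3,170,0.27)"
```

```text
clock: 29.6
eef_pos: [468.3, 334.6, 50.4]
eef_rot: [3.141, 0.0, 2.741]
wrist_force: [-0.5, 0.2, 0.3]
finger_gap: 75.1
clock: 30.1
eef_pos: [524.6, 311.6, 164.1]
eef_rot: [3.138, 0.003, 2.742]
wrist_force: [0.8, -0.4, -0.9]
finger_gap: 93.8
clock: 30.4
eef_pos: [522.7, 311.4, 160.0]
eef_rot: [-3.141, -0.001, 2.741]
wrist_force: [-0.9, 0.8, 0.3]
finger_gap: 94.1
clock 30.45 pos [522.7 311.5 160. ] yaw 2.7415 | move cm: x -8.686 y -44.404 z -0.997 roll -0.6701 F [-0.6  0.6 -0.6] gap 94.0 j6 -0.69
```

View pics/w23c.png

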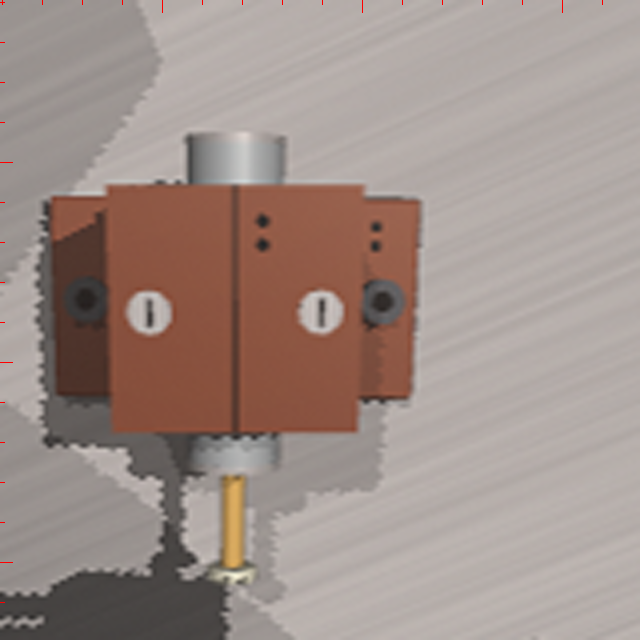

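```bash
python3 -m pendant '[[[-0.9,-4.4,-0.2,0.14],[-1.8,-8.8,-0.4,0.28],[-2.7,-13.2,-0.6,0.42],[-3.5,-17.6,-0.8,0.56],[-4.4,-22,-1,0.7]]]' ;  python3 -c "
from h import *
goto(429.7,-131.3,170)"
```

```text
clock: 30.95
eef_pos: [476.9, 90.4, 170.3]
eef_rot: [-3.141, -0.0, 2.036]
wrist_force: [1.4, 0.7, 0.3]
finger_gap: 93.8
clock 30.95 pos [476.9  90.4 170.3] yaw 2.0362 | move cm: x -17.696 y -14.171 z 0.028 roll 0.0000 F [1.4 0.7 0.3] gap 93.8 j6 -0.35
```

```bash
python3 -m pendant '[[[-3.3,-2.7,0,0.14],[-6.8,-5.4,0,0.28],[-10.4,-8.2,0,0.42],[-14,-11,0,0.56],[-17.2,-13.7,0,0.7]]]' ;  python3 -m pendant '[[[0,0,0,0.14],[0,0,0,0.28],[0,0,0,0.42],[0,0,0,0.56],[0,0,0,0.7]]]' ;python3 -c "
from h import *
goto(429.7,-131.3,170,0.27)"
```

```text
clock: 31.45
eef_pos: [433.0, -125.2, 170.3]
eef_rot: [-3.142, 0.0, 1.336]
wrist_force: [0.8, 0.6, 0.7]
finger_gap: 93.9
clock: 31.95
eef_pos: [433.7, -123.3, 170.2]
eef_rot: [-3.141, 0.0, 0.636]
wrist_force: [0.1, -0.7, 0.2]
finger_gap: 94.1
clock 31.95 pos [ 433.7 -123.3  170.2] yaw 0.6358 | move cm: x -0.793 y 0.405 z 0.020 roll 0.3658 F [ 0.1 -0.7  0.2] gap 94.1 j6 0.58
```

```bash
python3 -m pendant '[[[-0.4,0.2,1,0.14],[-0.79,0.4,2,0.28],[-0.79,0.4,3,0.366],[-0.79,0.4,3,0.366],[-0.79,0.4,3,0.366]]]' ; python3 -m pendant '[[[0,0,0,0],[0,0,0,0]]]';python3 -c "
from h import *
c=snap('wrist','w24.png')
crop('w24.png','w24c.png',260,140,380,260,5)
goto(429.7,-131.3,15,0.27)"
```

```text
clock: 32.45
eef_pos: [429.9, -131.5, 140.5]
eef_rot: [-3.141, 0.0, 0.278]
wrist_force: [-0.2, -0.1, 0.4]
finger_gap: 94.2
clock: 32.65
eef_pos: [430.2, -131.8, 140.8]
eef_rot: [3.141, -0.001, 0.276]
wrist_force: [0.1, 0.2, -0.4]
finger_gap: 94.0
clock 32.70 pos [ 430.2 -131.9  140.7] yaw 0.2759 | move cm: x -0.031 y -0.067 z 12.574 roll 0.0059 F [ 0.6 -0.5 -0.1] gap 94.0 j6 0.92
```

View pics/w24.png

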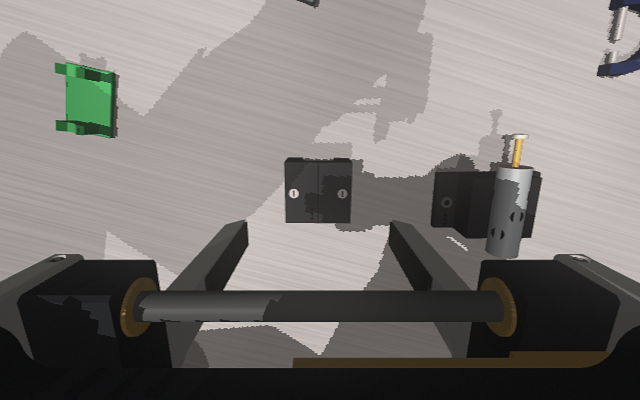

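View pics/w24c.png

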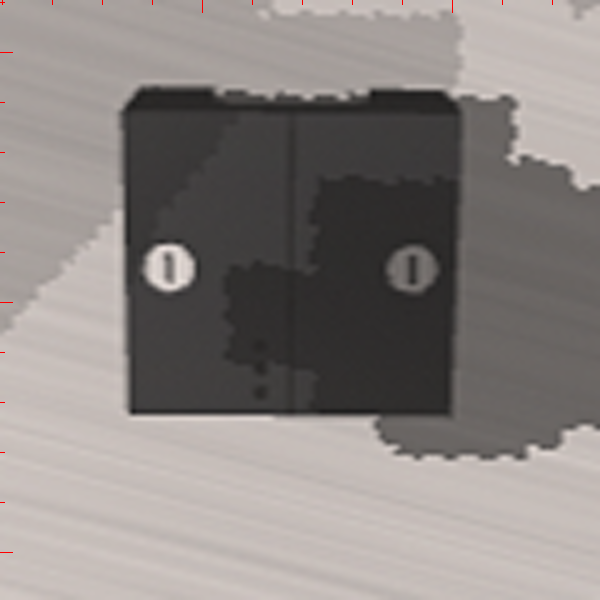

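```bash
python3 -c "
from h import *
c=cams.camera('wrist')
f=lambda x,y:(260+x/5-.5,140+y/5-.5)
b=quad(c,[f(122,110),f(461,111),f(451,413),f(129,412)],36)
goto(b[0],b[1],16,0.275)"
```

```text
centre [ 432.2 -130.1] w 65.3 h 61.5 ang right -1.2980 ang up 0.2710
clock 32.75 pos [ 430.1 -131.9  140.6] yaw 0.2757 | move cm: x 0.244 y -0.115 z 12.463 roll 0.0007 F [-0.5  0.1  0.2] gap 93.9 j6 0.92
```

```bash
python3 -m pendant '[[[0.17,-0.11,3,0],[0.17,-0.11,6,0],[0.17,-0.11,9,0],[0.17,-0.11,11.5,0],[0.17,-0.11,12,0]]]' ; python3 -m pendant '[[[0,0,0.2,0],[0,0,0.45,0],[0,0,0.45,0]]]'; python3 -m pendant '[[[0,0,0,0],[0,0,0,0],[0,0,0,0],[0,0,0,0],[0,0,0,0]]]' -1 50;python3 -m pendant '[[[0,0,0,0],[0,0,0,0]]]';python3 -c "
from h import *
c=snap('wrist','w25.png')
crop('w25.png','w25c.png',240,150,400,310,4)
goto(429.7,-131.3,16,0.275)"
```

```text
clock: 33.25
eef_pos: [430.1, -129.9, 18.3]
eef_rot: [-3.139, 0.003, 0.275]
wrist_force: [0.3, 0.8, 0.4]
finger_gap: 94.0
clock: 33.55
eef_pos: [431.8, -130.6, 16.7]
eef_rot: [3.141, -0.001, 0.275]
wrist_force: [-0.5, 0.4, -0.0]
finger_gap: 94.0
clock: 34.05
eef_pos: [431.5, -130.5, 16.0]
eef_rot: [3.141, -0.0, 0.275]
wrist_force: [0.2, -0.8, 2.6]
finger_gap: 65.6
clock: 34.25
eef_pos: [431.5, -130.5, 16.0]
eef_rot: [3.141, -0.0, 0.275]
wrist_force: [-0.8, -0.4, 3.6]
finger_gap: 65.7
clock 34.30 pos [ 431.5 -130.5   16. ] yaw 0.2747 | move cm: x -0.193 y 0.029 z 0.002 roll -0.0003 F [-1.1 -1.6  6. ] gap 65.4 j6 0.92
```

View pics/w25c.png

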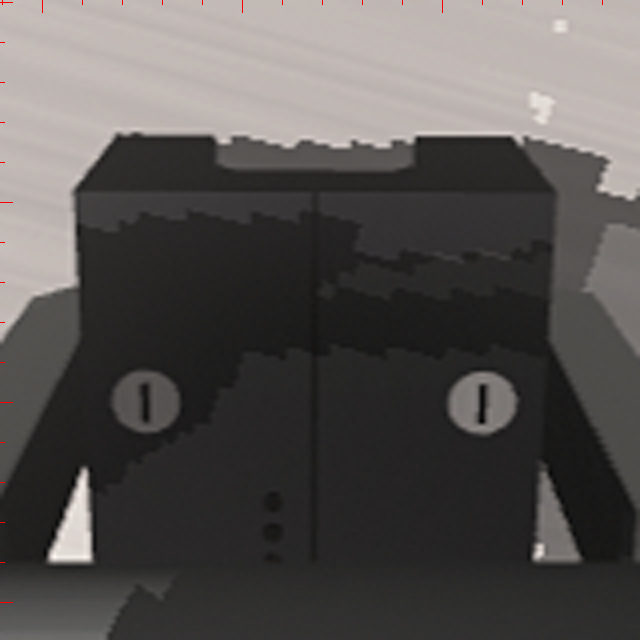

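```bash
python3 -c "
from h import *
c=cams.camera('wrist'); s=manip.read_state(); y=s['eef_rot'][2]
for uv,o in [((314.5,191.5),31),((314.5,403),0)]:
  p=at_z(c,(240+uv[0]/4-.5,150+uv[1]/4-.5),36); d=p-s['eef_pos']; print(p, d[0]*np.cos(y)+d[1]*np.sin(y)-o, d[0]*np.sin(y)-d[1]*np.cos(y))
"; python3 -m pendant '[[[0,0,-0.3,0],[0,0,-1.5,0],[0,0,-4,0],[0,0,-7,0],[0,0,-11,0]]]'; python3 -c "
from h import *
goto(412,-316,150,0.25)"
```

```text
[ 461.49878404 -121.17275613   36.        ] 0.3981457402945665 -0.8408279957248688
[ 431.39906803 -129.66753893   36.        ] 0.12268945064385962 -0.8322890323742456
clock: 34.85
eef_pos: [430.2, -129.9, 126.4]
eef_rot: [-3.14, 0.003, 0.275]
wrist_force: [1.4, -0.6, -6.5]
finger_gap: 65.8
clock 34.85 pos [ 430.2 -129.9  126.4] yaw 0.2748 | move cm: x -6.799 y 17.420 z -2.364 roll 0.0248 F [ 1.4 -0.6 -6.5] gap 65.8 j6 0.92
```

```bash
python3 -m pendant '[[[-1.5,3.8,-1,0.006],[-3,7.7,-2,0.012],[-4.6,11.6,-3,0.018],[-6.1,15.5,-3.5,0.025],[-7,17.3,-3.5,0.025]]]'; python3 -m pendant '[[[0,0,0,0],[0,0,0,0],[0,0,0,0]]]';python3 -c "
from h import *
c=snap('wrist','w26.png')
crop('w26.png','w26c.png',260,60,400,210,4)
print([(x['score'],x['point']) for x in models.regions_of('wrist','iron_seat')])
goto(412,-316,150,0.25)"
```

```text
clock: 35.35
eef_pos: [410.2, -318.6, 161.9]
eef_rot: [3.141, -0.0, 0.248]
wrist_force: [1.2, 0.3, -6.7]
finger_gap: 65.8
clock: 35.65
eef_pos: [410.9, -315.0, 160.9]
eef_rot: [-3.141, 0.0, 0.25]
wrist_force: [-0.2, -0.6, -5.6]
finger_gap: 65.6
[(0.77, [326.5, 131.1])]
clock 35.75 pos [ 411.1 -315.   161. ] yaw 0.2509 | move cm: x 0.064 y 0.116 z 1.097 roll 0.0009 F [-0.2 -0.5 -6.7] gap 65.4 j6 0.60
```

View pics/w26.png

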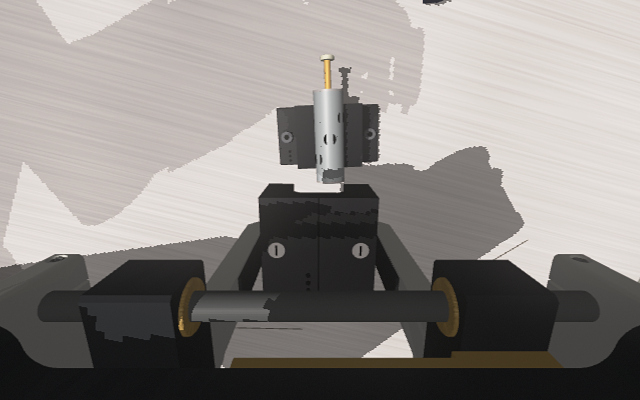

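View pics/w26c.png

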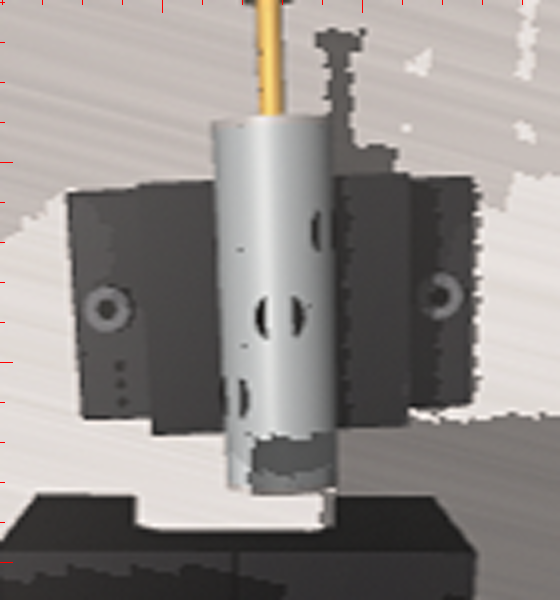

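```bash
python3 -c "
from h import *
c=cams.camera('wrist')
f=lambda x,y:(260+x/4-.5,60+y/4-.5)
b=quad(c,[f(138,184),f(410,173),f(409,425),f(152,434)],40)
line(c,f(272,117),f(283,490),47)
y=0.292
goto(b[0]-0.25,b[1],100,0.292)
"
```

```text
centre [ 467.8 -310.7] w 65.8 h 61.3 ang right -1.2827 ang up 0.2870
axis mid [ 467.3 -310.7   47. ] ang 0.2907 len 89.0
clock 35.80 pos [ 411.1 -315.1  161. ] yaw 0.2509 | move cm: x 5.575 y 0.974 z 6.097 roll -0.0411 F [-0.2  0.  -6.6] gap 65.8 j6 0.60
```

```bash
python3 -m pendant '[[[2.5,0.5,0,-0.02],[5.57,1.02,1.5,-0.04],[5.57,1.02,4,-0.04],[5.57,1.02,6.5,-0.04],[5.57,1.02,6.5,-0.04]]]' ;python3 -m pendant '[[[0,0,0,0],[0,0,0,0],[0,0,0,0],[0,0,0,0]]]' ;python3 -c "
from h import *
c=snap('wrist','w27.png')
crop('w27.png','w27c.png',240,130,400,300,3.5)
goto(467.5,-310.7,56,0.29)"
```

```text
clock: 36.3
eef_pos: [466.2, -310.4, 92.7]
eef_rot: [-3.137, 0.004, 0.291]
wrist_force: [-0.7, -0.6, -6.6]
finger_gap: 65.5
clock: 36.7
eef_pos: [467.7, -312.3, 96.8]
eef_rot: [3.14, -0.001, 0.29]
wrist_force: [-0.1, 0.1, -5.9]
finger_gap: 65.8
clock 36.75 pos [ 467.6 -312.2   96.6] yaw 0.2898 | move cm: x 0.033 y -0.144 z 4.057 roll -0.0002 F [ 0.6  0.1 -6.6] gap 65.9 j6 0.63
```

View pics/w27c.png

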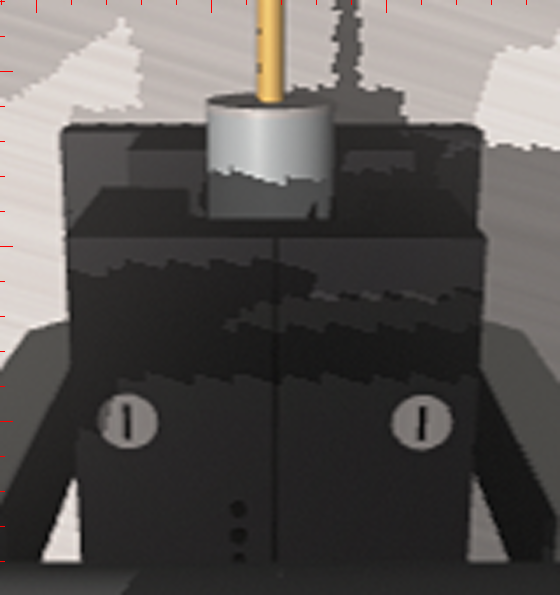

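```bash
python3 -m pendant '[[[0,-0.06,1,0],[0.02,-0.06,2,0],[0.02,-0.06,3,0],[0.02,-0.06,3.7,0],[0.02,-0.06,3.7,0]]]' ;python3 -m pendant '[[[0,0,0,0],[0,0,0,0],[0,0,0,0]]]' ;python3 -c "
from h import *
c=snap('wrist','w28.png')
crop('w28.png','w28c.png',240,130,400,300,3.5)
goto(467.5,-310.7,56,0.29)"
```

```text
clock: 37.25
eef_pos: [466.9, -311.0, 57.3]
eef_rot: [-3.14, 0.001, 0.29]
wrist_force: [-1.0, -0.7, -6.6]
finger_gap: 65.4
clock: 37.55
eef_pos: [467.6, -311.5, 59.3]
eef_rot: [3.141, -0.0, 0.29]
wrist_force: [-0.0, -0.2, -6.9]
finger_gap: 65.5
clock 37.60 pos [ 467.6 -311.5   59.2] yaw 0.2898 | move cm: x 0.012 y -0.077 z 0.322 roll -0.0002 F [-0.4  0.6 -7.7] gap 65.6 j6 0.63
```

View pics/w28c.png

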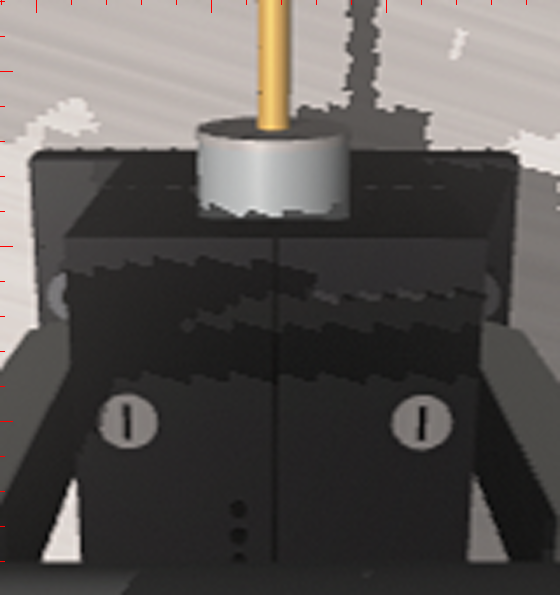

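```bash
python3 -c "
import cv2,numpy as np
t=cv2.imread('pics/w28.png')[155:215,240:395]
cv2.imwrite('pics/w28d.png',cv2.resize(np.clip(t.astype(float)*3.5,0,255).astype(np.uint8),None,fx=5,fy=5,interpolation=cv2.INTER_CUBIC))"
```

```text
(no output)
```

View pics/w28d.png

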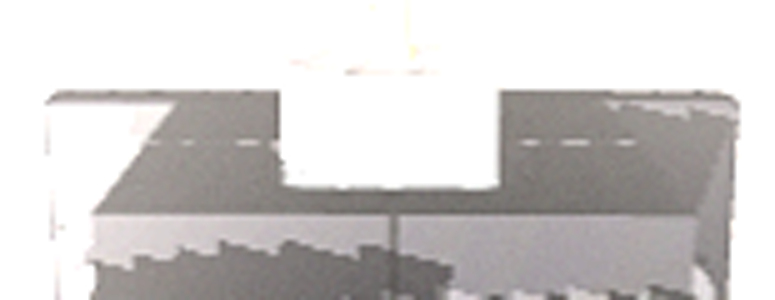

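```bash
python3 -m pendant '[[[0,0,0.15,0],[0,0,0.25,0],[0,0,0.25,0],[0,0,0.28,0],[0,0,0.28,0]]]' ;python3 -m pendant '[[[0,0,0.04,0],[0,0,0.04,0]]]';python3 -m pendant '[[[0,0,0.04,0],[0,0,0.04,0]]]'
```

```text
clock: 38.1
eef_pos: [467.5, -311.4, 56.1]
eef_rot: [3.142, -0.0, 0.29]
wrist_force: [-0.3, 0.5, -6.1]
finger_gap: 65.7
clock: 38.3
eef_pos: [467.5, -311.4, 56.1]
eef_rot: [3.141, -0.0, 0.29]
wrist_force: [-4.1, 2.0, 0.3]
finger_gap: 65.3
clock: 38.5
eef_pos: [467.5, -311.4, 56.0]
eef_rot: [3.141, -0.0, 0.29]
wrist_force: [-5.2, 4.3, 6.7]
finger_gap: 65.3
```

```bash
python3 -m pendant '[[[0,0,0,0],[0,0,0,0],[0,0,0,0],[0,0,0,0],[0,0,0,0]]]' 1 45; python3 -m pendant '[[[0,0,-1,0],[0,0,-4,0],[0,0,-8,0],[-3,0,-10,0],[-6,0,-11,0]]]';python3 -m pendant '[[[0,0,0,0],[0,0,0,0],[0,0,0,0]]]';  python3 -c "
from h import *
c=snap('wrist','w29.png'); t=cv2.imread('pics/w29.png'); cv2.imwrite('pics/w29.png',np.clip(t.astype(float)*1.6,0,255).astype(np.uint8))
crop('w29.png','w29c.png',250,60,410,220,4)
snap('top','top1.png');snap('scene','scene1.png')
crop('top1.png','top1c.png',130,110,530,310,2)
crop('scene1.png','scene1c.png',160,90,520,320,2.2)
goto(480,0,170)"
```

```text
clock: 39.0
eef_pos: [467.5, -311.4, 55.3]
eef_rot: [3.141, -0.0, 0.29]
wrist_force: [0.3, 0.6, -0.7]
finger_gap: 94.0
clock: 39.5
eef_pos: [410.0, -328.9, 168.1]
eef_rot: [3.138, -0.002, 0.291]
wrist_force: [0.3, -0.1, -0.2]
finger_gap: 94.1
clock: 39.8
eef_pos: [410.4, -328.3, 165.1]
eef_rot: [-3.141, 0.0, 0.29]
wrist_force: [-0.4, 0.2, 0.5]
finger_gap: 93.8
clock 39.95 pos [ 410.4 -328.1  164.8] yaw 0.2905 | move cm: x 16.073 y -29.443 z -0.522 roll 0.0000 F [ 0.  -0.2 -0.1] gap 93.8 j6 0.54
```

View pics/w29c.png

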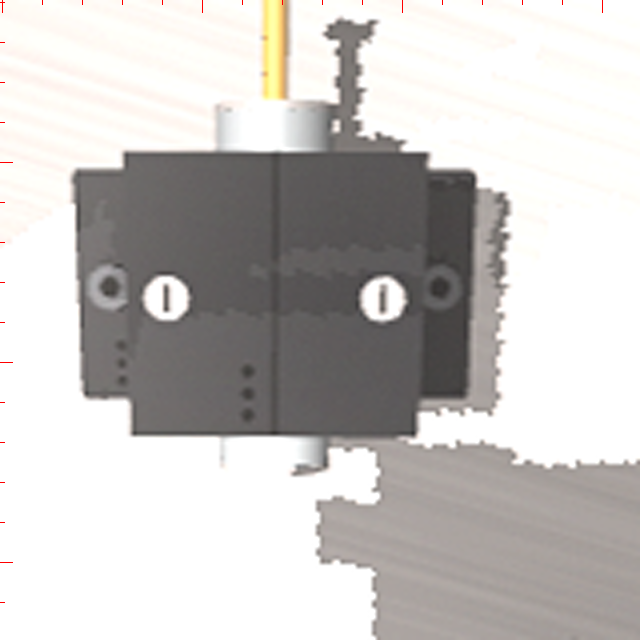

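View pics/top1c.png

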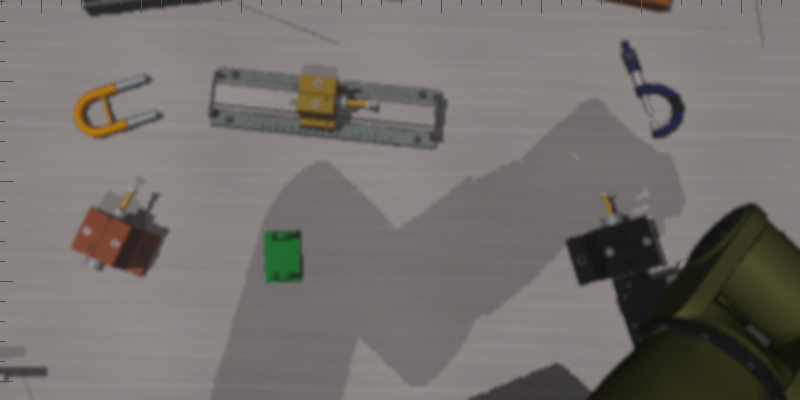

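View pics/scene1c.png

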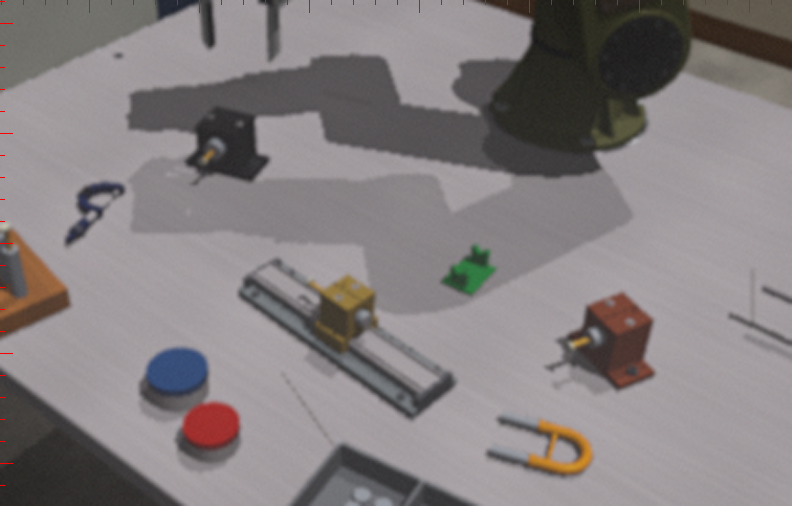

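```bash
python3 -m pendant '[[[4,-3,-0.5,-0.1],[8,-6,-0.5,-0.2],[12,-9.5,-0.5,-0.3],[15,-13,-0.5,-0.4],[17,-17,-0.5,-0.5]]]';  python3 -c "
from h import *
goto(640,10,170,1.483)"
```

```text
clock: 40.45
eef_pos: [525.5, -114.6, 169.7]
eef_rot: [-3.141, 0.0, 0.795]
wrist_force: [-0.3, 0.3, 0.8]
finger_gap: 93.8
clock 40.45 pos [ 525.5 -114.6  169.7] yaw 0.7949 | move cm: x 16.911 y -0.550 z -0.029 roll -0.6881 F [-0.3  0.3  0.8] gap 93.8 j6 0.49
```

```bash
python3 -m pendant '[[[4,0,0,-0.14],[8,-0.1,0,-0.28],[12,-0.2,0,-0.42],[15.5,-0.4,0,-0.56],[16.5,-0.5,0,-0.688]]]'; python3 -m pendant '[[[0,0,0,0],[0,0,0,0],[0,0,0,0],[0,0,0,0]]]'; python3 -c "
from h import *
import pickle
c=snap('wrist','w30.png'); pickle.dump({k:np.array(c[k]) for k in('K','pose')},open('w30.pkl','wb'))
crop('w30.png','w30c.png',260,80,380,220,5)
goto(640,10,170,1.483)"
```

```text
clock: 40.95
eef_pos: [638.3, 6.8, 169.2]
eef_rot: [-3.141, -0.0, 1.486]
wrist_force: [-1.0, -0.2, 0.3]
finger_gap: 93.9
clock: 41.35
eef_pos: [636.6, 3.0, 170.5]
eef_rot: [3.141, 0.0, 1.475]
wrist_force: [0.6, 0.5, 1.1]
finger_gap: 94.1
clock 41.40 pos [636.7   3.  170.5] yaw 1.4755 | move cm: x 0.725 y 0.266 z 0.048 roll -0.0075 F [ 0.6 -0.  -0.2] gap 93.8 j6 0.04
```

View pics/w30c.png

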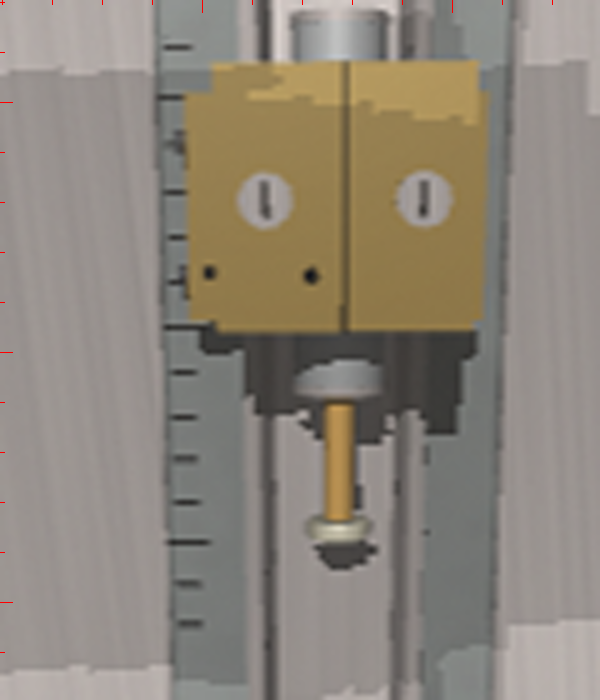

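```bash
python3 -c "
from h import *
import pickle
c=pickle.load(open('w30.pkl','rb'))
f=lambda x,y:(260+x/5-.5,80+y/5-.5)
quad(c,[f(212,62),f(478,60),f(474,330),f(217,331)],80)
for z in (36,40,44,48): print(z,end=' ');quad(c,[f(187,93),f(488,93),f(483,318),f(190,318)],z)
line(c,f(340,10),f(339,385),55)
"
```

```text
centre [651.7  75.6] w 45.9 h 45.8 ang right -0.0900 ang up 1.4865
36 centre [651.4  73.9] w 61.0 h 44.8 ang right -0.0955 ang up 1.4785
40 centre [651.3  73.9] w 60.2 h 44.2 ang right -0.0955 ang up 1.4785
44 centre [651.2  73.9] w 59.4 h 43.6 ang right -0.0955 ang up 1.4785
48 centre [651.1  74. ] w 58.6 h 43.0 ang right -0.0955 ang up 1.4785
axis mid [651.4  74.8  55. ] ang 1.4807 len 69.9
```

```bash
cat >> h.py <<'E'
def camat(pos,yaw):
    import pickle
    from scipy.spatial.transform import Rotation as Ro
    c=pickle.load(open('w30.pkl','rb'))
    def T(p,y):
        M=np.eye(4);M[:3,:3]=(Ro.from_euler('z',y)*Ro.from_euler('x',np.pi)).as_matrix();M[:3,3]=p;return M
    rel=np.linalg.inv(T([636.7,3.0,170.5],1.4755))@c['pose']
    return {'K':c['K'],'pose':T(pos,yaw)@rel}
E
python3 -c "
from h import *
c=camat([438.,-135.6,79],-0.0372)
q=lambda x,y:(255+x/4-.5,180+y/4-.5)
print(at_z(c,q(253,277),98)-[438,-135.6,0], at_z(c,q(253,124),98)-[438+23,-135.6,0],at_z(c,q(253,415),98)-[438-23,-135.6,0])
# w17
c=camat([646.6,4.2,170.5],1.4857)
f=lambda x,y:(260+x/3.5-.5,60+y/3.5-.5)
quad(c,[f(109,121),f(298,119),f(294,307),f(115,308)],80)
quad(c,[f(98,138),f(310,138),f(307,301),f(98,301)],45)
# w16 far edge
c=camat([652.3,73.5,61.9],1.4858)
g=lambda x,y:(250+x/3.5-.5,130+y/3.5-.5)
for n,x,y,z in [('capbot far',240,214,51),('captop far',240,282,81),('valve end top',242,180,64),('flange far top',110,220,45),('flange far top r',370,220,45),('flange far bottom',110,200,35)]: print(n,at_z(c,g(x,y),z).round(1))
"
```

```text
[ 1.91171284  1.21686523 98.        ] [ 1.90652811  0.34973923 98.        ] [ 2.67849814  2.05527155 98.        ]
centre [651.3  76.1] w 46.2 h 45.7 ang right -0.0775 ang up 1.4908
centre [650.9  74.5] w 60.1 h 45.1 ang right -0.0853 ang up 1.4756
capbot far [653.6 102.3  51. ]
captop far [653.3  98.7  81. ]
valve end top [654.8 111.4  64. ]
flange far top [628.5 101.8  45. ]
flange far top r [678.3  97.5  45. ]
flange far bottom [627.4 103.5  35. ]
```

```bash
python3 -c "
from h import *
goto(590,78,110,1.4755)"
```

```text
clock 41.40 pos [636.7   3.  170.5] yaw 1.4755 | move cm: x 7.019 y -5.358 z 6.048 roll 0.0000 F [ 0.6 -0.  -0.2] gap 93.8 j6 0.04
```

```bash
python3 -m pendant '[[[1.4,-1.1,0,0.14],[2.8,-2.2,0,0.28],[4.2,-3.3,0,0.42],[5.6,-4.4,0,0.56],[7,-5.36,0,0.7]]]'; python3 -m pendant '[[[0,0,0,0.14],[0,0,0,0.28],[0,0,0,0.42],[0,0,1,0.56],[0,0,2,0.7]]]';python3 -m pendant '[[[0,0,1,0.14],[0,0,3,0.165],[0,0,4,0.165],[0,0,4,0.165],[0,0,4,0.165]]]';python3 -m pendant '[[[0,0,0,0],[0,0,0,0],[0,0,0,0],[0,0,0,0]]]'; python3 -c "
from h import *
import pickle
c=snap('wrist','w31.png'); pickle.dump({k:np.array(c[k]) for k in('K','pose')},open('w31.pkl','wb'))
crop('w31.png','w31c.png',250,60,390,180,5)
goto(590,78,110,-0.09)"
```

```text
clock: 41.9
eef_pos: [589.5, 78.5, 170.5]
eef_rot: [3.141, -0.0, 0.77]
wrist_force: [0.5, 1.2, 0.9]
finger_gap: 94.0
clock: 42.4
eef_pos: [590.1, 78.0, 150.4]
eef_rot: [3.142, -0.001, 0.07]
wrist_force: [0.7, -0.1, -0.1]
finger_gap: 94.1
clock: 42.9
eef_pos: [590.2, 78.2, 110.9]
eef_rot: [-3.142, -0.001, -0.087]
wrist_force: [0.1, 0.1, 0.2]
finger_gap: 93.7
clock: 43.3
eef_pos: [590.1, 78.4, 110.5]
eef_rot: [-3.142, -0.0, -0.087]
wrist_force: [0.1, 0.1, -0.9]
finger_gap: 93.9
clock 43.35 pos [590.1  78.4 110.4] yaw -0.0871 | move cm: x -0.003 y 0.040 z 0.040 roll 0.0029 F [-0.1  0.2 -0.3] gap 94.3 j6 1.73
```

View pics/w31c.png

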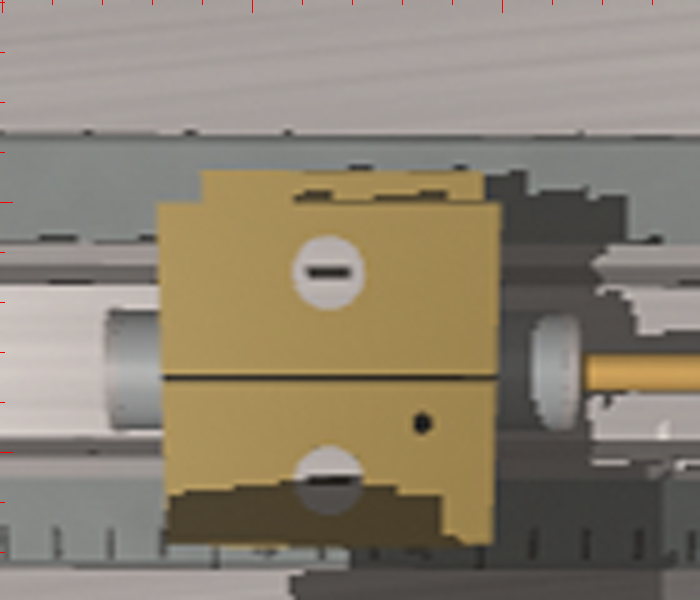

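```bash
python3 -c "
from h import *
import pickle
c=pickle.load(open('w31.pkl','rb'))
f=lambda x,y:(250+x/5-.5,60+y/5-.5)
quad(c,[f(158,203),f(501,203),f(493,544),f(167,544)],80)
for z in (38,45): print((at_z(c,f(201,172),z)+at_z(c,f(485,172),z))/2,np.linalg.norm(at_z(c,f(201,172),z)-at_z(c,f(485,172),z)))
line(c,f(105,370),f(582,373),55)
goto(652,74.,120,1.4855)"
```

```text
centre [651.7  75.3] w 45.9 h 45.9 ang right -1.6577 ang up -0.0877
[681.70128078  70.79845524  38.        ] 45.49122900846502
[681.13419365  70.85439722  45.        ] 44.18268948319626
axis mid [651.3  73.4  55. ] ang 1.4777 len 73.5
clock 43.35 pos [590.1  78.4 110.4] yaw -0.0871 | move cm: x 6.209 y -0.101 z -0.960 roll 1.5690 F [-0.1  0.2 -0.3] gap 94.3 j6 1.73
```

```bash
python3 -m pendant '[[[1.3,0,-1,-0.14],[2.6,0,-2,-0.28],[3.9,0,-2,-0.42],[5.2,-0.05,-2,-0.56],[6.2,-0.1,-2,-0.7]]]'; python3 -m pendant '[[[0,0,0,-0.14],[0,0,0,-0.28],[0,0,0,-0.42],[0,0,0,-0.56],[0,0,0,-0.7]]]';python3 -m pendant '[[[0,0,0,-0.14],[0,0,0,-0.173],[0,0,0,-0.173],[0,0,0,-0.173]]]';python3 -c "
from h import *
goto(652.6,73.5,61.5,1.486)"
```

```text
clock: 43.85
eef_pos: [652.5, 73.9, 130.2]
eef_rot: [3.142, -0.0, 0.619]
wrist_force: [-0.0, 0.5, 0.4]
finger_gap: 93.9
clock: 44.35
eef_pos: [651.8, 73.9, 130.2]
eef_rot: [-3.141, 0.0, 1.319]
wrist_force: [0.1, -1.2, 0.3]
finger_gap: 94.0
clock: 44.75
eef_pos: [651.9, 73.9, 130.2]
eef_rot: [-3.142, 0.0, 1.484]
wrist_force: [-1.0, -0.2, -0.3]
finger_gap: 94.3
clock 44.75 pos [651.9  73.9 130.2] yaw 1.4844 | move cm: x -0.036 y 0.078 z 6.872 roll -0.0016 F [-1.  -0.2 -0.3] gap 94.3 j6 0.14
```

```bash
python3 -m pendant '[[[-0.02,0.08,2.5,-0.002],[-0.02,0.08,5,-0.002],[-0.02,0.08,6.4,-0.002],[-0.02,0.08,6.8,-0.002],[-0.02,0.08,6.8,-0.002]]]';python3 -m pendant '[[[0,0,0,0],[0,0,0,0],[0,0,0,0]]]';python3 -c "
from h import *
goto(652.6,73.5,61.5,1.486)";python3 -m pendant '[[[0,0,0,0],[0,0,0,0],[0,0,0,0],[0,0,0,0],[0,0,0,0]]]' -1 40;python3 -m pendant '[[[0,0,0,0],[0,0,0,0]]]'
```

```text
clock: 45.25
eef_pos: [652.7, 73.7, 62.3]
eef_rot: [-3.141, 0.0, 1.487]
wrist_force: [-0.6, -0.7, 0.6]
finger_gap: 94.0
clock: 45.55
eef_pos: [653.0, 73.7, 63.1]
eef_rot: [3.14, -0.0, 1.488]
wrist_force: [-0.2, -0.6, -0.2]
finger_gap: 94.2
clock 45.55 pos [653.   73.7  63.1] yaw 1.4878 | move cm: x -0.024 y -0.035 z 0.156 roll 0.0018 F [-0.2 -0.6 -0.2] gap 94.2 j6 0.14
clock: 46.05
eef_pos: [652.6, 73.7, 62.3]
eef_rot: [-3.142, 0.0, 1.488]
wrist_force: [0.0, -0.7, -0.5]
finger_gap: 57.3
clock: 46.25
eef_pos: [652.6, 73.7, 62.2]
eef_rot: [-3.142, -0.0, 1.488]
wrist_force: [0.8, -0.4, -0.0]
finger_gap: 45.6
```

```bash
python3 -m pendant '[[[0,0,-0.1,0],[0,0,-0.2,0],[-0.1,0,-0.2,0],[-0.18,0,-0.2,0],[-0.18,0,-0.2,0]]]';python3 -m pendant '[[[0,0,0,0],[0,0,0,0],[0,0,0,0]]]';python3 -c "
from h import *
c=snap('wrist','w32.png')
crop('w32.png','w32c.png',250,130,390,300,3.5)
goto(652.6,73.5,61.5,1.486)"
```

```text
clock: 46.75
eef_pos: [652.4, 71.8, 64.1]
eef_rot: [-3.141, 0.0, 1.488]
wrist_force: [-0.1, -0.6, -4.6]
finger_gap: 45.8
clock: 47.05
eef_pos: [652.5, 71.9, 64.2]
eef_rot: [-3.142, 0.0, 1.488]
wrist_force: [-0.0, -0.6, -3.5]
finger_gap: 45.9
clock 47.10 pos [652.5  71.9  64.2] yaw 1.4878 | move cm: x 0.161 y -0.002 z 0.273 roll 0.0018 F [ 0.6  0.6 -2.9] gap 45.8 j6 0.14
```

View pics/w32c.png

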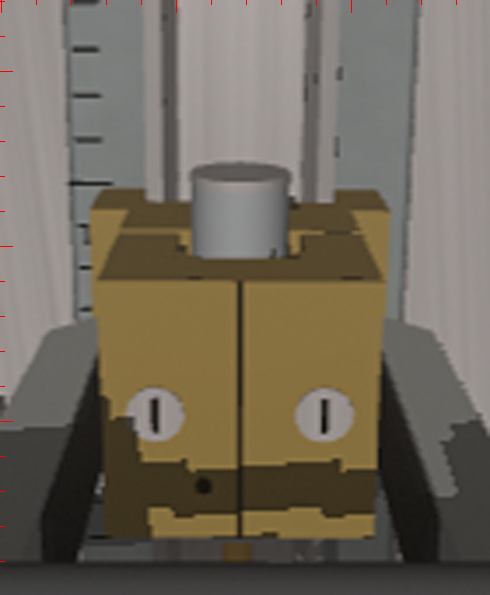

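```bash
python3 -m pendant '[[[0.04,0,0.1,0],[0.04,0,0.2,0],[0.04,0,0.24,0],[0.04,0,0.28,0],[0.04,0,0.28,0]]]';python3 -m pendant '[[[0,0,0.03,0],[0,0,0.03,0]]]'
```

```text
clock: 47.6
eef_pos: [652.5, 72.4, 62.2]
eef_rot: [3.141, -0.0, 1.488]
wrist_force: [-4.4, -0.1, 5.4]
finger_gap: 45.7
clock: 47.8
eef_pos: [652.6, 72.4, 62.2]
eef_rot: [3.141, -0.0, 1.488]
wrist_force: [-5.2, -0.3, 7.5]
finger_gap: 45.7
```

Seated (same height 62.2 as when gripped). Release and re-inspect from the side view.

```bash
python3 -m pendant '[[[0,0,0,0],[0,0,0,0],[0,0,0,0],[0,0,0,0],[0,0,0,0]]]' 1 40; python3 -m pendant '[[[0,0,-1,0],[0,0,-4,0],[0,0,-7,0],[0,0,-7,0.14],[0,0,-7,0.28]]]';python3 -m pendant '[[[0.5,1,0,0.14],[0.6,2.4,0,0.28],[0.6,3.8,0,0.42],[0.6,5.2,0,0.56],[0.6,6,0,0.7]]]';python3 -c "
from h import *
goto(590,78,110,-0.09)"
```

```text
clock: 48.3
eef_pos: [652.6, 72.3, 61.1]
eef_rot: [3.142, -0.0, 1.488]
wrist_force: [0.0, 0.1, 0.7]
finger_gap: 82.1
clock: 48.8
eef_pos: [653.0, 72.3, 133.2]
eef_rot: [3.139, -0.001, 1.202]
wrist_force: [0.4, 0.3, -0.2]
finger_gap: 94.0
clock: 49.3
eef_pos: [711.5, 56.2, 131.8]
eef_rot: [3.141, -0.001, 0.502]
wrist_force: [0.7, -0.2, 0.4]
finger_gap: 93.8
clock 49.30 pos [711.5  56.2 131.8] yaw 0.5017 | move cm: x -9.604 y -7.756 z 2.185 roll 0.5917 F [ 0.7 -0.2  0.4] gap 93.8 j6 1.10
```

Wrong way, harmlessly high; continue to the view pose.

```bash
python3 -m pendant '[[[-2.5,-2,0,0.14],[-5,-4,0,0.28],[-7.5,-6,0,0.42],[-9.6,-7.75,1,0.56],[-9.6,-7.75,2,0.59]]]';python3 -m pendant '[[[0,0,0,0],[0,0,0,0],[0,0,0,0],[0,0,0,0],[0,0,0,0]]]'; python3 -c "
from h import *
import pickle
c=snap('wrist','w33.png'); pickle.dump({k:np.array(c[k]) for k in('K','pose')},open('w33.pkl','wb'))
crop('w33.png','w33c.png',250,60,390,180,5)
goto(590,78,110,-0.09)"
```

```text
clock: 49.8
eef_pos: [587.2, 78.3, 112.3]
eef_rot: [-3.141, -0.001, -0.087]
wrist_force: [-0.4, -0.5, 0.4]
finger_gap: 94.5
clock: 50.3
eef_pos: [589.4, 77.6, 111.3]
eef_rot: [-3.142, -0.0, -0.082]
wrist_force: [-0.1, 0.9, -0.6]
finger_gap: 94.0
clock 50.35 pos [589.4  77.6 111.3] yaw -0.0821 | move cm: x 0.061 y -0.047 z 0.126 roll 0.0079 F [ 0.4 -0.1  0.4] gap 94.1 j6 1.72
```

View pics/w33c.png

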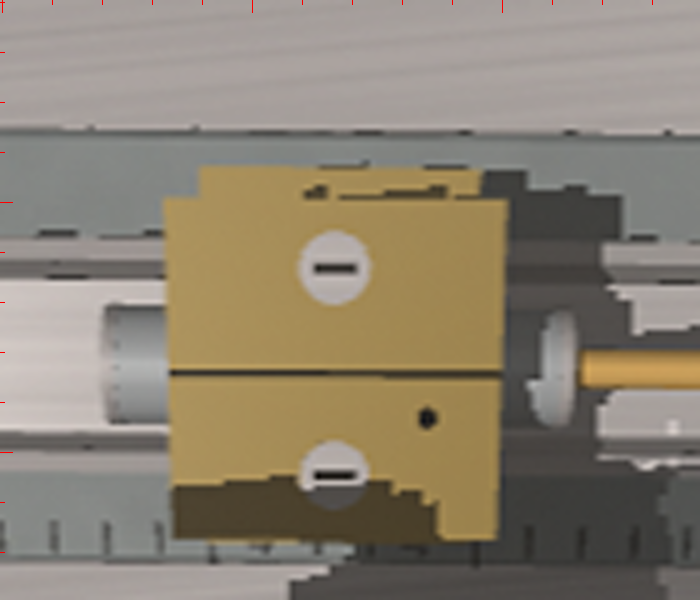

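```bash
python3 -c "
from h import *
import pickle
c=pickle.load(open('w33.pkl','rb'))
f=lambda x,y:(250+x/5-.5,60+y/5-.5)
u=np.array([np.cos(1.482),np.sin(1.482)]);n=np.array([u[1],-u[0]])
b=quad(c,[f(164,199),f(508,199),f(497,540),f(173,540)],80)
z=42;w=((at_z(c,f(200,168),z)+at_z(c,f(482,168),z))/2)[:2]
v=((at_z(c,f(103,363),55)+at_z(c,f(578,365),55))/2)[:2]
print(b@u,w@u,v@u,b@n,v@n)
goto(469,0,160)"
```

```text
centre [651.5  74. ] w 46.0 h 46.0 ang right -1.6526 ang up -0.0861
131.44224210034312 130.89983043640686 130.7633067733907 642.3691006348051 642.7290765661384
clock 50.35 pos [589.4  77.6 111.3] yaw -0.0821 | move cm: x -11.359 y 8.718 z -4.874 roll 0.0000 F [ 0.4 -0.1  0.4] gap 94.1 j6 1.72
```

```bash
python3 -c "
from h import *
c=camat([522.7,311.5,160],2.7415)
f=lambda x,y:(260+x/4-.5,60+y/4-.5)
b=quad(c,[f(106,186),f(364,186),f(357,431),f(112,432)],72)
for z in(8,14):quad(c,[f(50,197),f(420,200),f(411,397),f(57,396)],z)
line(c,f(237,134),f(233,472),46)
u=np.array([np.cos(2.74),np.sin(2.74)]);print(u)
c=camat([410.4,-328.1,164.8],.2905)
f=lambda x,y:(250+x/4-.5,60+y/4-.5)
quad(c,[f(124,152),f(429,153),f(417,435),f(132,435)],76)
for z in(8,14):quad(c,[f(74,171),f(475,171),f(468,397),f(84,397)],z)
line(c,f(273,102),f(273,470),47)
"
```

```text
centre [468.8 333.2] w 55.5 h 53.3 ang right 1.1726 ang up 2.7393
centre [469.2 332.9] w 99.4 h 53.3 ang right 1.1652 ang up 2.7360
centre [468.9 333. ] w 97.6 h 52.3 ang right 1.1652 ang up 2.7360
axis mid [469.6 332.9  46. ] ang 2.7294 len 80.6
[-0.92043962  0.39088478]
centre [ 468.7 -309.8] w 65.1 h 61.1 ang right -1.2820 ang up 0.2833
centre [ 468.5 -309.8] w 109.1 h 61.4 ang right -1.2805 ang up 0.2973
centre [ 468.7 -309.7] w 107.1 h 60.3 ang right -1.2805 ang up 0.2973
axis mid [ 468.3 -309.3   47. ] ang 0.29 len 88.2
```

```bash
python3 -m pendant '[[[0,0,-3,0],[0,0,-6,0],[-3,0,-8,0],[-5,0,-8,0],[-5,0,-8,0]]]'; python3 -m pendant '[[[0,0,0,0],[0,0,0,0]]]'; python3 -c "
from h import *
snap('top','top2.png');crop('top2.png','top2c.png',130,110,530,310,2)
goto(469,0,160)"
```

```text
clock: 50.85
eef_pos: [538.2, 82.0, 192.1]
eef_rot: [-3.141, -0.001, -0.082]
wrist_force: [0.2, 0.2, -0.8]
finger_gap: 94.3
clock: 51.05
eef_pos: [539.9, 81.6, 190.8]
eef_rot: [3.142, 0.0, -0.082]
wrist_force: [-0.4, -1.1, -0.2]
finger_gap: 94.0
clock 51.10 pos [539.8  81.6 190.7] yaw -0.0823 | move cm: x -6.389 y 8.717 z 3.070 roll 0.0000 F [-0.1  0.3 -0.9] gap 94.3 j6 1.74
```

View pics/top2c.png

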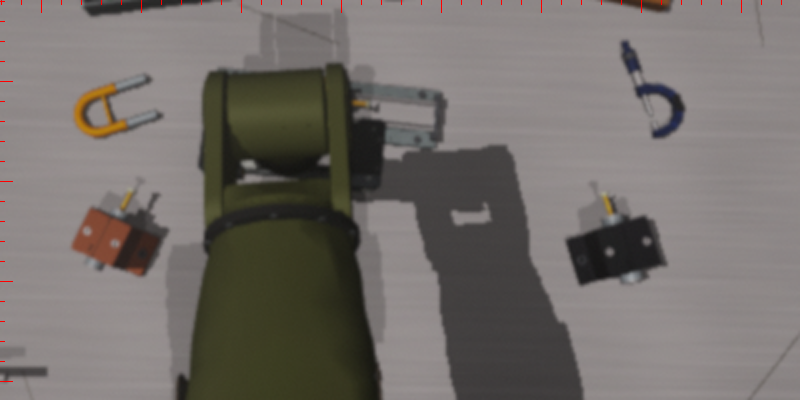

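The copper block (crop 118,240) and iron block (615,250) are closed. The crook (115,105) and micrometer (655,90) are where they started, and the gripper is clear.

```bash
python3 -c "
from cell import manip
print(manip.sign_off())"
```

```text
the job is handed in; nothing more can be done
None
```

The valve is in the groove of the brass block, and the brass, copper and iron caps are each back on their own lower half, so all three blocks are closed. I handed in at about 51 s.

- **Brass cap correction:** my first check of the brass cap showed it about 1.8 mm off centre along the slide. I gripped it again, lifted it about 2 mm, shifted it and set it back down.
- **Centring:** by camera measurement the brass cap is now about 0.6 mm off along the slide and 0.4 mm across. The copper and iron caps are within about 0.5 mm of their blocks. For comparison, the camera calibration is only good to about 2 mm.
- **Squareness and seating:** all three caps are square to within about 0.015 rad. Each cap met its face at the expected height with under 10 N before I let go.
- **Disagreement:** just before the brass cap was set down again, two views differed by about 0.8 mm on how far off it was along the slide. I split the difference.
- **Not checked:** I judged flatness from the contact heights and the pictures; there was no separate check. In the last top view the arm hid the brass block, so its last check is the wrist picture taken just before.
- **Bystanders:** the micrometer and tuning crook lie where they were in the first picture, and the gripper was clear of everything at hand-in.

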